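Clamp a jar rack, top up its empty pockets, release and tidy up

TASK

Pump the clamp's trigger until its jaw holds the green rack tight against the fence, and with the rack clamped put a spare jar upright into each empty pocket; leave the jars already in the rack alone. Once every pocket is full, press the release lever down and slide the jaw all the way back home, leaving the full rack standing on the base plate. Stand the spare jars left over upright in the aluminium tray, and leave the bottle and the beaker undisturbed.

Things in the scene. Friction and masses are not known exactly. Their poses are not given: they have to be found in the camera images.
- station: Bench clamp, fixed. Dark steel plate; origin on the bench; plate top z = 12 mm, x -105 to 105, y -145 to 215 mm. Along station y (mm): aluminium fence (face at y = -115, top z 38), rack, jaw and handle, grey head (y 65 to 210, 76 high, 64 wide), trigger, fixed grip (black post, x 30 mm, y 138 to 158, top z 150), release lever behind. x runs across; the jaw closes to -y
- jaw (a joint): Jaw travel in m: 0 = fully home (open), grows as it advances to station -y; about 0.065 when the rack is tight against the fence, 0.075 at most. Starts at 0 to 0.015. A one-way catch lets it go forward (about 4 N) but not back until the release lever is down; then it slides either way with about 2 to 3 N and stays where left
- jaw_handle (a point): Top centre of the jaw's black upright handle, 30 mm (x) x 12 mm (y), top 84 mm above the bench and foot 36 mm, 42 mm behind (station +y of) the jaw's clamping face; moves with the jaw. The jaw is an aluminium bar 170 (x) x 16 (y) mm, top 40 mm above the bench; fully home its face is at station y = 0. Pinch it or push it to slide the jaw
- trigger (a joint): Pump trigger angle in rad: 0 = rest (leaning 0.2 rad from upright towards the jaw), 0.4 = squeezed to the fixed grip; springs back when let go. A full squeeze advances the jaw 15 to 20 mm (first 0.06 rad idle); let it return below 0.03, then squeeze again. Pad force 2 to 10 N. Once the rack is tight against the fence it stalls part-way; push then with 12 to 18 N: the rack stays clamped
- trigger_pad (a point): Point to push on the trigger's front face (towards the jaw), 65 mm from its hinge; at rest 114 mm above the bench, station y = 97 mm. Black paddle 28 mm wide (x), 10 mm thick; hinge at station y = 115, z = 50 mm; top 143 mm above the bench. Push the pad to station +y about 26 mm, or squeeze trigger and grip together (61 mm over both at rest, 35 squeezed)
- release (a joint): Release lever angle in rad: 0 = up (catch engaged), 0.35 = fully pressed (jaw free). Press it down from above with about 2 to 6 N; it stays where it is left. While it is down, pumping does not hold the jaw
- release_pad (a point): Top of the black pad (34 x 30 mm) at the lever's rear end, 105 mm from the lever's hinge; at rest about 76 mm above the bench, station y = 250 mm. Press it straight down about 36 mm (it moves on an arc, almost vertical)
- rack: Loose green open rack, 191 (x) x 50 (y) x 28 mm, about 0.5 kg, on the plate between jaw and fence, long side across the station. Origin: centre of its underside. One row of four pockets, 43 x 42 mm, floor and walls 4 mm thick; pockets 0 to 3 have their middles at rack x = -70, -23, 23, 70 mm, y = 0, floor z = 4 mm. Clamped, its origin is at station y = -90, z = 12 mm
- pocket0 (a point): Middle of the floor of the rack's pocket 0, 4 mm above the rack's underside
- pocket1 (a point): Middle of the floor of the rack's pocket 1, 4 mm above the rack's underside
- pocket2 (a point): Middle of the floor of the rack's pocket 2, 4 mm above the rack's underside
- pocket3 (a point): Middle of the floor of the rack's pocket 3, 4 mm above the rack's underside
- jar0: Jar that stands in pocket 0 of the rack at the start, or absent (then the pocket is empty). Upright white cylinder with blue screw cap, 34 mm diameter, 66 mm high, 70 g. Origin: centre of its underside. One to three of these four are present
- jar1: Jar that stands in pocket 1 of the rack at the start, or absent (then the pocket is empty). Upright white cylinder with blue screw cap, 34 mm diameter, 66 mm high, 70 g. Origin: centre of its underside. One to three of these four are present
- jar2: Jar that stands in pocket 2 of the rack at the start, or absent (then the pocket is empty). Upright white cylinder with blue screw cap, 34 mm diameter, 66 mm high, 70 g. Origin: centre of its underside. One to three of these four are present
- jar3: Jar that stands in pocket 3 of the rack at the start, or absent (then the pocket is empty). Upright white cylinder with blue screw cap, 34 mm diameter, 66 mm high, 70 g. Origin: centre of its underside. One to three of these four are present
- spare0: Spare jar standing on the bench to the right of the clamp, the same as the jars in the rack: 34 mm diameter, 66 mm high, 70 g. Origin: centre of its underside. More spares than needed: the rest go into the tray
- spare1: Spare jar standing on the bench to the right of the clamp, the same as the jars in the rack: 34 mm diameter, 66 mm high, 70 g. Origin: centre of its underside. More spares than needed: the rest go into the tray
- spare2: Spare jar standing on the bench to the right of the clamp, the same as the jars in the rack: 34 mm diameter, 66 mm high, 70 g. Origin: centre of its underside. More spares than needed: the rest go into the tray
- spare3: Spare jar standing on the bench to the right of the clamp, the same as the jars in the rack: 34 mm diameter, 66 mm high, 70 g. Origin: centre of its underside. More spares than needed: the rest go into the tray
- spare4: Spare jar standing on the bench to the right of the clamp, the same as the jars in the rack: 34 mm diameter, 66 mm high, 70 g. Origin: centre of its underside. More spares than needed: the rest go into the tray
- tray: Aluminium open tray for left-over spares, fixed, 90 (x) x 200 (y) x 22 mm high outside, walls and floor 4 mm. Origin: centre of its underside. It stands beyond the spare jars; up to four jars fit in a row along its y
- reagent_bottle: Bystander: white bottle, 60 mm diameter, 150 mm high, to the right of the spare jars. Origin: centre of its underside. Leave it alone
- beaker: Bystander: glass beaker, 64 mm diameter, 75 mm high, left of the clamp. Origin: centre of its underside. Leave it alone
Mind the look-alikes: they are no part of the job. What is shaped like the spare0 but orange or turquoise is not meant.

How it is judged:
By the outcome, as a careful person would: the job done as asked, in the order asked, and still so for the second after the job is handed in, with the robot touching nothing.
Of jar0, jar1, jar2, jar3 only 1 to 3 are there at a start; the rules pass over those that are not, and their reading is None.
At some moment in a run one of spare0, spare1, spare2, spare3, spare4 may be knocked a few centimetres aside while the robot is not near it.
It also fails if it takes over 200 s, if anything falls off the work surface, if the arm or the gripper's body presses on something with over 40 N, if the wrist force passes 120 N, or if a joint passes its speed limit or range.

ROBOT

A 6-joint arm with a two-finger parallel gripper is mounted at the origin on the work surface. World frame = base frame: x ahead of the robot, y to its left, z up, the work surface at z = 0. Lengths are in m, angles in rad, forces in N, time in s.
With the tool pointing down it reaches from about 0.3 to 0.875 m from the base axis. Payload 6.4 kg.
Tool frame: the origin (TCP) lies where the fingers leave the gripper's body, on its centre line; the fingertips stand 73 mm ahead of it and the grasp point (between the pads) lies 54 mm ahead of it; z points along the fingers, y is the line along which they close (so a half turn about z gives the same grasp; the last joint's range is limited). The gripper opens to 85 mm and grips with 20 to 120 N. Pads are 22 mm wide; open, the fingers measure 114 mm over their backs; the gripper's body (76 mm by 85 mm) begins 54 mm behind the grasp point. The pads swing forward as they close: fully open they stand 13 mm farther back than shut.
Start: joints at [1.099, 0.181, 1.607, -0, 1.354, -0.206], TCP at [0.151, 0.555, 0.304] pointing down, gripper open.
Joint ranges: [-2.99, 2.99], [-0.89, 2.07], [0.3, 2.58], [-1.14, 4.28], [0, 2.63], [-3.12, 3.12]. Speed limits (rad/s): [2.57, 2.57, 3.01, 3.14, 3.14, 3.14].

INTERFACE

Orientations are given as [roll, pitch, yaw] about the fixed x, y, z axes, in that order (R = Rz(yaw) Ry(pitch) Rx(roll)).
In Python, from station import r, imaging, finder gives the robot as it stands.
- The arm moves only by the tool apply_moves, never from a script. Its argument "rows" is one flat list of numbers, 6 for each row, row after row: the shift along the tool's x, y, z in m, then the turn, a rotation vector about the tool's x, y, z in rad. A call has exactly 8 rows; each row is the pose to reach, as a shift and turn from the pose commanded when the call began, along the tool's axes at that moment; what a row does not reach only later rows make up. A row lasts 1/12 s, in which the tool goes at most 41.7 mm and 7.16 degrees, less where a joint would pass 70% of its speed; a pose out of reach is approached as far as the arm can. A call with a gripper value outside its range is refused whole. "fingers" is the gripper's target within -1 to 1 (shut at 1, half-way at 0, fully open at -1), set as the call begins (left out, the last holds). The fingers move at their own pace and stop on an object; "squeeze" is the grip in N (left out, the last holds). Time passes only in rows, so rows that repeat a pose let the fingers close, or fill a call up. It gives the time, the measured TCP pose, the force, the opening and the grip force at its end, in the units of the state.
- r.get_obs(): the state, without advancing time (a new reading comes with each control period).
- imaging.get_image(name): name is "scene" or "top"; returns a dict with "frame" (480x640x3 uint8, red, green, blue), "fx", "fy", "cx", "cy" (pixels), "T" (4x4, takes a point from camera to world coordinates). Camera axes: x right, y up, looking along -z (the intrinsics and any distortion apply to the point x, -y, -z); pixel columns grow to the right and rows downward; lengths in m; the calibration is good to about 2 mm. A picture is of the moment at which its call begins. There is no depth.
- r.finish_job(): hands the job in; it is judged then, once.
Trained networks look in a picture, given as the dict that the camera call returned (one of the last four; its "shot" number tells which), for a name from the list of things; names that differ only in an ending like _2 or _b are one class to them, and where a whole thing is asked for, a point or a joint stands for the part that bears it (a point fixed in the world has none). Each returns a list of dicts, best first, with "p" (0 to 1); they miss things now and then, are a little off and sometimes report something else, mostly with a low value. They report only what shows in the picture. A call takes as long as a camera call. They do not tell look-alikes from the thing itself.
- finder.boxes_of(picture, target): "box" ([centre column, centre row, width, height] in pixels, round what is visible of it).
- finder.outline_of(picture, target): "pixels" (480x640 bool, what is visible of it) and "box" ([centre column, centre row, width, height] in pixels, round what is visible of it).
The state is a dict: "clock": time; "qpos": joint angles; "joint_vel": joint speeds; "tau": joint torques, N m; "eef_pos": TCP position; "ee_rot": TCP orientation; "ft_force": force on the tool from outside, world axes, zero at the start; "ft_torque": the same for the moment, N m; "width": finger opening in m; "grip_force": force on a finger pad.
Only numpy, scipy, OpenCV 4.12 (cv2) and the standard library are available. Lean on these libraries where they do the work, as an engineer would, in place of code of your own. Each camera call takes 0.05 s, during which the arm holds its last target. There are 200 camera calls.

## Working session

There is one attempt and no reset: what is moved stays moved. The work goes in short steps, Python scripts to look and compute and a tool call to move; the robot and the scene stay as the last step left them, time stands still between calls to the robot, and variables do not carry over. Pictures are saved under pics/ and viewed, at most 14 in all, crops included, and the job is handed in when it is done.

Besides the shell and the picture viewer there is one more tool, called after "Call:" by a JSON object that holds its "fn" and its "kwargs", one argument or row to a line. apply_moves: Moves the arm, as the interface text tells. Its arguments: {"type":"object","properties":{"rows":{"type":"array","items":{"type":"number"}},"fingers":{"type":"number"},"squeeze":{"type":"number"}},"required":["rows"]}

```bash
ls; mkdir -p pics; python3 - <<'E'
from station import r, imaging, finder
import cv2
print(r.get_obs())
for n in ("scene","top"):
    p=imaging.get_image(n); cv2.imwrite(f"pics/{n}0.png",p["frame"][:,:,::-1]); print({k:v for k,v in p.items() if k!="frame"})
    for t in ["jaw_handle","trigger","release","rack","jar0","spare0","tray","reagent_bottle","beaker","station"]:
        print(t,[( [round(float(x)) for x in b["box"]],round(b["p"],2)) for b in finder.boxes_of(p,t)][:9])
E
```

```text
pics
{'clock': 0.0, 'qpos': array([ 1.09869150e+00,  1.81577301e-01,  1.60799566e+00,  1.28473342e-05,
        1.35379346e+00, -2.06277564e-01]), 'joint_vel': array([ 0.00165633, -0.00038592, -0.00035318, -0.00072803,  0.0014568 ,
        0.00039184]), 'tau': array([ 2.29864439e-03, -4.44863820e+01, -3.51346529e+01, -5.36883954e-05,
        8.88470036e-03, -5.28546593e-05]), 'eef_pos': array([0.15082904, 0.55442951, 0.30296962]), 'ee_rot': array([-3.13985906e+00, -3.75573793e-04,  2.87576229e+00]), 'ft_force': array([-0.05701605,  0.11942479, -0.66279815]), 'ft_torque': array([ 0.01072381, -0.00902283,  0.02224208]), 'grip_force': 0.0, 'width': 0.08559284858468641}
{'fx': 445.0934376093634, 'fy': 445.0934376093634, 'cx': 318.5860584896262, 'cy': 236.23991128719862, 'T': array([[ 0.4406498 , -0.78725922,  0.43133591,  0.88401707],
       [ 0.89766374,  0.38363069, -0.21685779, -0.24683792],
       [ 0.0052496 ,  0.48275295,  0.87574085,  0.87095835],
       [ 0.        ,  0.        ,  0.        ,  1.        ]]), 'shot': 1}
jaw_handle [([407, 267, 89, 75], 0.76)]
trigger [([432, 241, 1
[... 1053 characters left out ...]
, 0.66), ([309, 212, 40, 89], 0.63), ([238, 189, 7, 20], 0.29)]
trigger [([237, 189, 10, 22], 0.67)]
release [([178, 182, 25, 18], 0.55)]
rack [([310, 211, 38, 89], 0.98), ([123, 270, 40, 32], 0.57)]
jar0 [([317, 180, 15, 22], 0.86), ([311, 198, 20, 21], 0.65), ([306, 220, 19, 16], 0.49)]
spare0 [([419, 235, 19, 22], 0.87), ([435, 271, 20, 16], 0.85), ([463, 273, 22, 19], 0.73), ([362, 319, 20, 13], 0.7), ([448, 240, 25, 18], 0.69), ([414, 324, 20, 16], 0.66), ([311, 212, 36, 90], 0.66), ([405, 270, 21, 17], 0.5)]
tray [([430, 192, 90, 49], 0.85)]
reagent_bottle [([518, 232, 43, 33], 0.97)]
beaker [([123, 268, 40, 32], 0.64)]
station [([262, 208, 193, 111], 0.92), ([177, 182, 26, 20], 0.55)]
```

```bash
python3 - <<'E'
import cv2
a=cv2.imread("pics/scene0.png")[130:430,80:560]; b=cv2.imread("pics/top0.png")[130:370,90:570]
cv2.imwrite("pics/s0c.png",cv2.resize(a,(800,500)));cv2.imwrite("pics/t0c.png",cv2.resize(b,(800,400)))
E
```

```text
(no output)
```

View pics/s0c.png

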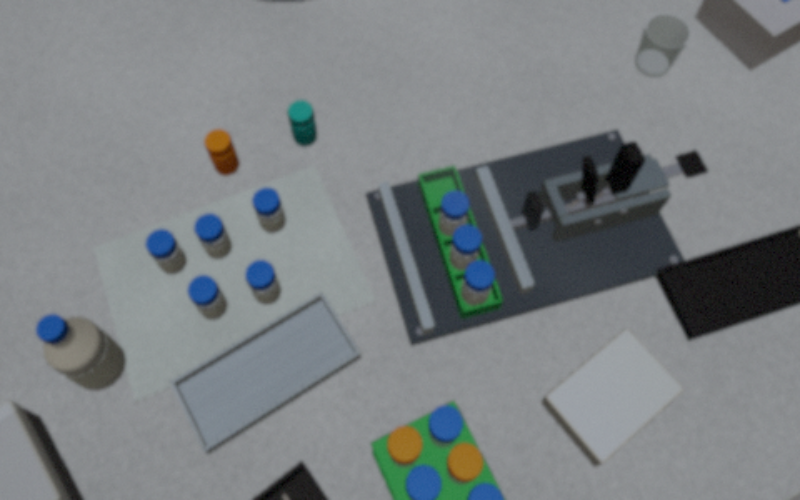

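View pics/t0c.png

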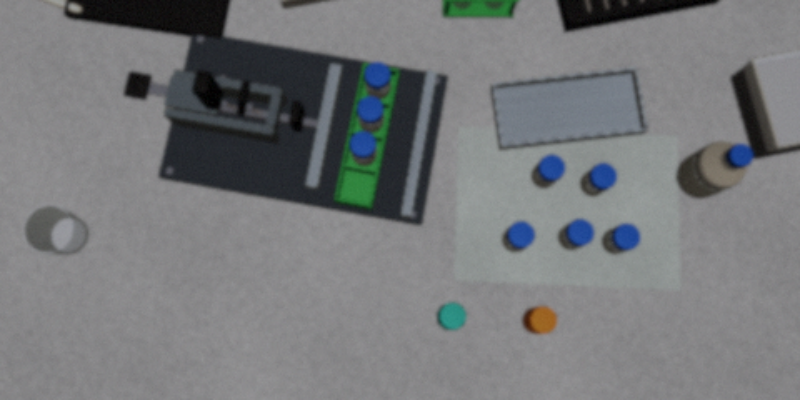

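One pocket, at the near end (crop top ~(355,185)), is empty. There are five blue-capped spares on the mat, and the orange and turquoise jars are look-alikes. Now I'll measure from both cameras.

```bash
cat > h.py <<'E'
import numpy as np, cv2
from station import r, imaging, finder
from scipy.spatial.transform import Rotation as R
def snap(n): return imaging.get_image(n)
def ray(p,uv):
    uv=np.atleast_2d(uv).astype(float)
    d=np.c_[(uv[:,0]-p["cx"])/p["fx"],-(uv[:,1]-p["cy"])/p["fy"],-np.ones(len(uv))]
    return p["T"][:3,3], d@p["T"][:3,:3].T
def onz(p,uv,z):
    o,d=ray(p,uv); return (o+d*((z-o[2])/d[:,2])[:,None])[:,:2]
def proj(p,P):
    q=(np.atleast_2d(P)-p["T"][:3,3])@p["T"][:3,:3]
    return np.c_[p["cx"]+p["fx"]*q[:,0]/-q[:,2], p["cy"]-p["fy"]*q[:,1]/-q[:,2]]
def caps(p,z=0.061,lo=(100,150,60),hi=(125,255,255)):
    m=cv2.inRange(cv2.cvtColor(p["frame"],cv2.COLOR_RGB2HSV),lo,hi)
    n,_,s,c=cv2.connectedComponentsWithStats(m)
    k=[i for i in range(1,n) if 60<s[i,4]<700]
    return np.c_[onz(p,c[k],z),s[k,4],c[k]]
def mask_rect(p,m,z):
    n,l,s,c=cv2.connectedComponentsWithStats(m.astype(np.uint8)); k=1+np.argmax(s[1:,4])
    v,u=np.nonzero(l==k); W=onz(p,np.c_[u,v],z).astype(np.float32)
    return cv2.minAreaRect(W*1000)
# station pose, filled in after measuring
try:
    S=np.load("S.npy")  # x,y,ang
except Exception: S=None
def st2w(x,y):
    c,s=np.cos(S[2]),np.sin(S[2]); return np.array([S[0]+c*x-s*y,S[1]+s*x+c*y])
def go(xyz,yaw,cur=None):
    """print shift/turn in tool axes from the current pose to TCP xyz, tool down with yaw"""
    o=r.get_obs(); Rc=R.from_euler("xyz",o["ee_rot"]) 
    d=Rc.inv().apply(np.array(xyz)-o["eef_pos"]); t=(Rc.inv()*R.from_euler("xyz",[np.pi,0,yaw])).as_rotvec()
    return np.round(d*1000,1),np.round(t,3)
E
python3 - <<'E'
from h import *
np.set_printoptions(precision=4,suppress=True)
for n in ("scene","top"):
    p=snap(n); print(n); print(caps(p))
    hsv=cv2.cvtColor(p["frame"],cv2.COLOR_RGB2HSV)
    for t,z in(("station",.012),("tray",.022),("rack",.04)):
        o=finder.outline_of(p,t)
        if o: print(t,o[0]["p"],mask_rect(p,o[0]["pixels"],z))
    v=hsv[:,:,2]; m=((v<85)).astype(np.uint8); m=cv2.morphologyEx(m,cv2.MORPH_OPEN,np.ones((9,9)))
    # keep component around the plate
    b=finder.boxes_of(p,"station")[0]["box"]; x0,x1,y0,y1=[int(q) for q in(b[0]-b[2]/2-6,b[0]+b[2]/2+6,b[1]-b[3]/2-6,b[1]+b[3]/2+6)]
    k=np.zeros_like(m);k[y0:y1,x0:x1]=m[y0:y1,x0:x1]; print("dark",mask_rect(p,k,.012))
    for t in("jaw_handle","trigger","release"):
        o=finder.boxes_of(p,t); print(t,[(np.round(q["box"],1),round(q["p"],2)) for q in o[:2]])
E
```

```text
scene
[[  0.4361   0.6768 223.     571.8251 108.722 ]
 [  0.4414   0.6049 275.     550.5018 119.6509]
 [  0.4444  -0.2061 173.     239.4451 250.6127]
 [  0.5487  -0.0003 202.     352.5743 252.1436]
 [  0.4474  -0.2807 186.     205.0591 266.3656]
 [  0.5961  -0.009  227.     360.0352 273.0132]
 [  0.4422  -0.3387 194.     176.2423 275.9175]
 [  0.5307  -0.2473 202.     235.7376 294.6139]
 [  0.6424  -0.018  245.     367.4204 294.5347]
 [  0.5196  -0.3129 207.     201.5459 303.8502]
 [  0.4884  -0.4797 199.     110.598  326.8543]
 [  0.773   -0.132  324.     346.9877 383.9444]
 [  0.8154  -0.1802 359.     333.5682 420.2563]
 [  0.8582  -0.1319 377.     370.8806 431.2467]]
station 0.68 ((539.921875, 7.205709457397461), (38.972286224365234, 62.68177032470703), 62.33643341064453)
tray 0.82 ((623.9678955078125, -281.3617248535156), (95.85386657714844, 199.108154296875), 6.981900215148926)
rack 0.77 ((581.9749755859375, -13.807144165039062), (55.71135711669922, 199.46742248535156), 79.001708984375)
dark ((634.117431640625, 165.54281616210938), (288.9380798339844, 267.82330322265625), 56.977
[... 796 characters left out ...]
1.7886]]
station 0.69 ((601.552001953125, 115.6956787109375), (432.78326416015625, 214.28823852539062), 80.25918579101562)
tray 0.56 ((619.6051025390625, -278.34442138671875), (93.5964126586914, 204.38783264160156), 6.77569580078125)
rack 0.86 ((576.0805053710938, -6.669914245605469), (50.08545684814453, 192.44775390625), 78.98823547363281)
dark ((623.9467163085938, 187.79721069335938), (346.6344299316406, 230.28173828125), 79.61897277832031)
jaw_handle [(array([259.5, 205.2,  68.6,  71.4]), 0.71), (array([309. , 212.4,  32. ,  80.8]), 0.28)]
trigger [(array([235.9, 189.7,  10. ,  24.2]), 0.48)]
release [(array([309.6, 219.8,  21.5,  18.8]), 0.67), (array([178.4, 182.2,  25.2,  21.9]), 0.6)]
```

```bash
cat > fit.py <<'E'
from h import *
from scipy.optimize import differential_evolution
np.set_printoptions(precision=4,suppress=True)
P=[snap("scene"),snap("top")]
G=[cv2.GaussianBlur(cv2.cvtColor(p["frame"],cv2.COLOR_RGB2GRAY),(3,3),0).astype(np.float32) for p in P]
t=np.linspace(0.05,.95,60)
cn=np.array([[-.105,-.145],[.105,-.145],[.105,.215],[-.105,.215]])
def pts(off):
    o=[]
    for i in range(4):
        a,b=cn[i],cn[(i+1)%4]; d=(b-a)/np.linalg.norm(b-a); n=np.array([d[1],-d[0]])
        o.append(a+(b-a)*t[:,None]+n*off)
    return np.vstack(o)
I,O=pts(-.004),pts(.004)
def samp(p,g,Q,v):
    c,s=np.cos(v[2]),np.sin(v[2]); W=np.c_[v[0]+c*Q[:,0]-s*Q[:,1],v[1]+s*Q[:,0]+c*Q[:,1],np.full(len(Q),.012)]
    q=proj(p,W).astype(np.float32); return cv2.remap(g,q[:,:1],q[:,1:],cv2.INTER_LINEAR)
def f(v,ks=(0,1)): return -sum(np.mean(np.clip(samp(P[k],G[k],O,v)-samp(P[k],G[k],I,v),-10,40)) for k in ks)
c=onz(P[1],[[273,207]],.012)[0]; a0=np.radians(-9.9); s0=c-.035*np.array([-np.sin(a0),np.cos(a0)])
b=[(s0[0]-.03,s0[0]+.03),(s0[1]-.03,s0[1]+.03),(a0-.1,a0+.1)]
for ks in((0,),(1,),(0,1)):
    s=differential_evolution(f,b,args=(ks,),seed=1,tol=1e-6); print(ks,s.x,s.fun)
np.save("S.npy",s.x)
import h; h.S=s.x
for p,n in zip(P,"st"):
    im=p["frame"][:,:,::-1].copy()
    for q,z,col in((cn,.012,(0,0,255)),([[0,.115-.018],[0,.25],[-.07,-.09],[-.07,-.115],[.07,-.115],[.015,.138],[-.015,.138],[.015,.158],[-.015,.158]],None,(0,255,255))):
        for i,e in enumerate(q):
            zz=z if z else [.114,.076,.016,.038,.038,.15,.15,.15,.15][i]
            u=proj(p,[*h.st2w(*e),zz])[0]; cv2.circle(im,tuple(int(round(w*8)) for w in u),8,col,-1,shift=3)
    x0,y0=(330,180) if n=="s" else (150,140)
    cv2.imwrite(f"pics/fit_{n}.png",cv2.resize(im[y0:y0+150,x0:x0+200],(800,600),interpolation=cv2.INTER_CUBIC))
jr=[caps(p,.077) for p in P]
for q in jr: 
    q=q[(abs(q[:,0]-.6)<.07)&(abs(q[:,1])<.05)]; d=q[:,:2]-s.x[:2]; c_,s_=np.cos(s.x[2]),np.sin(s.x[2]); print("jars in station",np.c_[d@[c_,s_],d@[-s_,c_]])
E
python3 fit.py
```

```text
(0,) [ 0.5889  0.0389 -0.1834] -34.740211486816406
(1,) [ 0.5898  0.0473 -0.1835] -35.620155334472656
(0, 1) [ 0.5895  0.042  -0.1842] -69.93742370605469
jars in station [[-0.0249 -0.0527]
 [ 0.0224 -0.0524]
 [ 0.0686 -0.0529]]
jars in station [[ 0.0674 -0.0506]
 [ 0.0213 -0.0501]
 [-0.0255 -0.0495]]
```

View pics/fit_s.png

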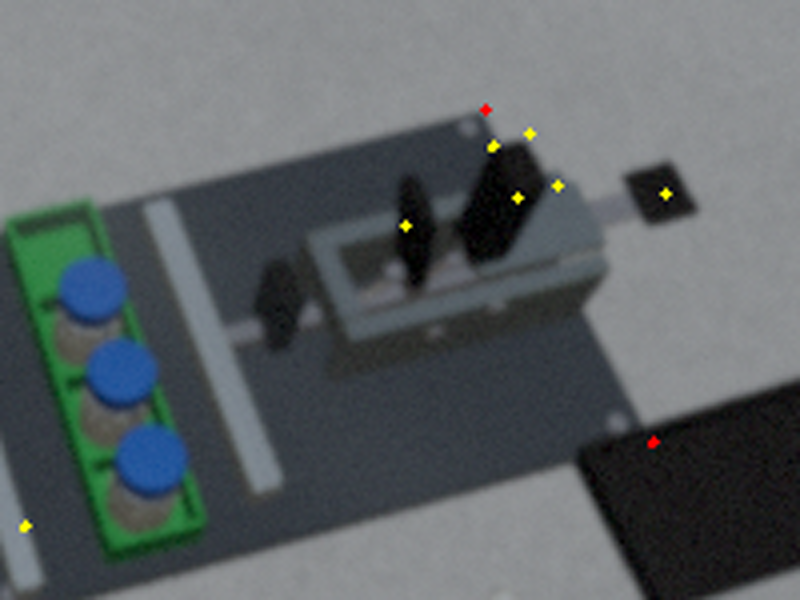

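View pics/fit_t.png

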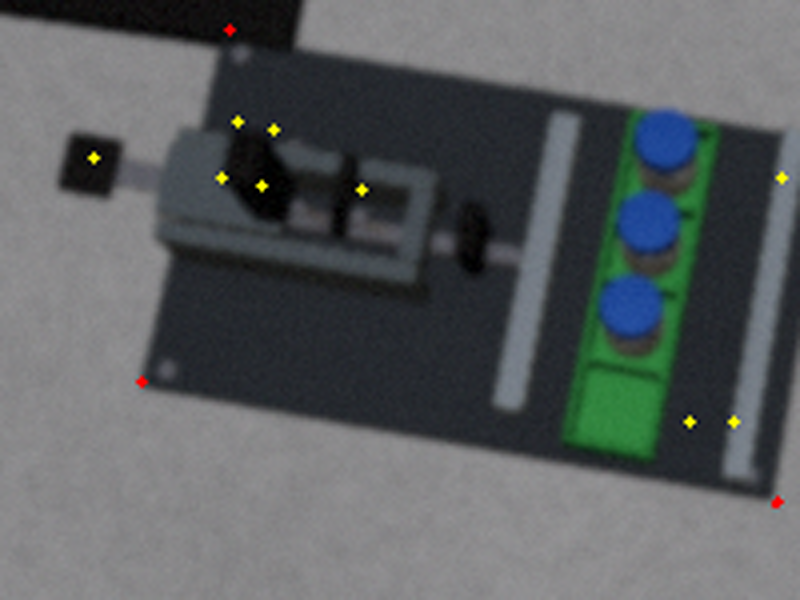

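The fit is off by about 4 mm. The black mat and the head pull two of the edges, so I'll refit on clean edge stretches only.

```bash
python3 - <<'E'
s=open("fit.py").read()
s=s.replace('t=np.linspace(0.05,.95,60)','T=[np.linspace(.05,.95,60),np.linspace(.05,.7,60),np.r_[np.linspace(.06,.2,20),np.linspace(.72,.94,40)],np.linspace(.05,.95,60)]')
s=s.replace("t[:,None]","T[i][:,None]").replace("pts(-.004),pts(.004)","pts(-.003),pts(.003)")
s=s.replace('print(ks,s.x,s.fun)','print(ks,s.x,s.fun,[round(float(np.mean((samp(P[k],G[k],O,s.x)-samp(P[k],G[k],I,s.x))[60*i:60*i+60])),1) for k in ks for i in range(4)])')
s=s.replace('x0,y0=(330','cv2.polylines(im,[np.round(proj(p,[[*h.st2w(*e),.012] for e in cn])).astype(int)],True,(0,0,255),1); x0,y0=(330').replace('fit_{n}','fit2_{n}')
open("fit.py","w").write(s)
E
python3 fit.py
```

```text
(0,) [ 0.5884  0.0389 -0.1744] -35.314517974853516 [44.5, 44.2, 30.6, 38.6]
(1,) [ 0.5887  0.0457 -0.1567] -39.62809371948242 [63.5, 53.7, 57.2, 62.1]
(0, 1) [ 0.589   0.042  -0.1738] -74.5381088256836 [64.1, 45.8, 28.2, 38.7, 44.1, 52.1, 58.0, 64.8]
jars in station [[-0.025  -0.0521]
 [ 0.0221 -0.0523]
 [ 0.0686 -0.0534]]
jars in station [[ 0.0674 -0.0511]
 [ 0.0212 -0.0501]
 [-0.0255 -0.0492]]
```

View pics/fit2_t.png

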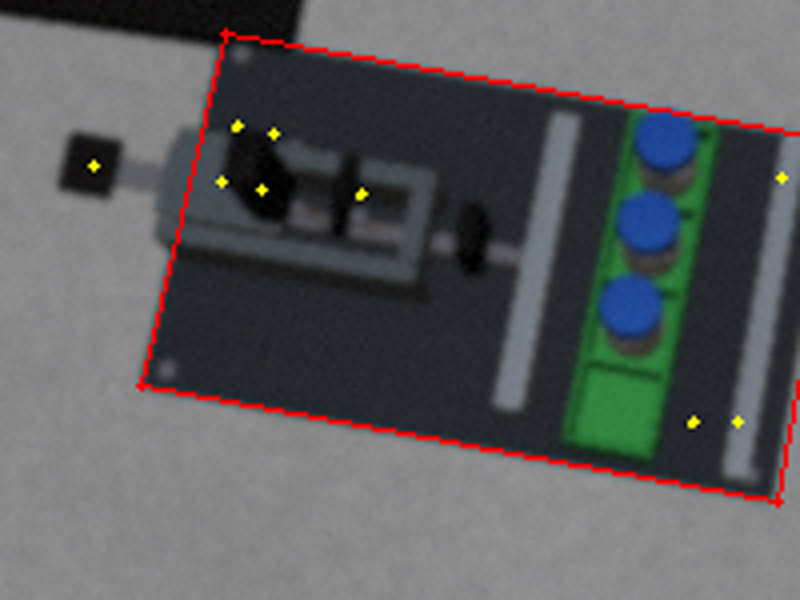

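```bash
python3 - <<'E'
from h import *
w=st2w(0,.136); print(w); print(go([*w,.3],np.pi+S[2]))
E
```

```text
[0.6125586  0.17590282]
(array([-544.9, -244.4,    3.9]), array([-0.   ,  0.   , -0.092]))
```

Call:
{"fn": "apply_moves", "kwargs": {
  "rows": [-0.04,-0.018,0,0,0,-0.02,-0.075,-0.034,0,0,0,-0.04,-0.11,-0.05,0,0,0,-0.06,-0.145,-0.065,0,0,0,-0.08,-0.18,-0.081,0,0,0,-0.092,-0.215,-0.097,0,0,0,-0.092,-0.25,-0.113,0,0,0,-0.092,-0.27,-0.121,0,0,0,-0.092],
  "fingers": -1
}}

```text
clock: 2.77
eef_pos: [0.3823, 0.3646, 0.3041]
ee_rot: [-3.141, 0.001, 2.966]
ft_force: [0.6, -0.2, -0.5]
width: 0.0855
grip_force: 0.0
```

```bash
python3 - <<'E'
from h import *
w=st2w(0,.136); print(r.get_obs()["eef_pos"],go([*w,.25],np.pi+S[2]))
E
```

```text
[0.38232323 0.36463883 0.30412711] (array([-259.6, -145.5,   54.5]), array([-0.   ,  0.001, -0.002]))
```

Call:
{"fn": "apply_moves", "kwargs": {
  "rows": [-0.035,-0.02,0,0,0,0,-0.07,-0.04,0,0,0,0,-0.105,-0.059,0.01,0,0,0,-0.14,-0.079,0.02,0,0,0,-0.175,-0.099,0.03,0,0,0,-0.21,-0.118,0.04,0,0,0,-0.24,-0.135,0.05,0,0,0,-0.26,-0.1455,0.0545,0,0,0]
}}

```text
clock: 3.43
eef_pos: [0.6125, 0.1759, 0.2477]
ee_rot: [-3.141, -0.001, 2.965]
ft_force: [-0.2, -0.3, 0.3]
width: 0.0852
grip_force: 0.0
```

```bash
python3 - <<'E'
from h import *
w=st2w(0,.136); print(r.get_obs()["eef_pos"],go([*w,.162],np.pi+S[2]))
p=snap("scene"); cv2.imwrite("pics/g.png",cv2.resize(p["frame"][150:300,340:540,::-1],(800,600)))
E
```

```text
[0.61250322 0.17589993 0.24770378] (array([-0.1,  0.1, 85.7]), array([-0.001, -0.001, -0.002]))
```

View pics/g.png

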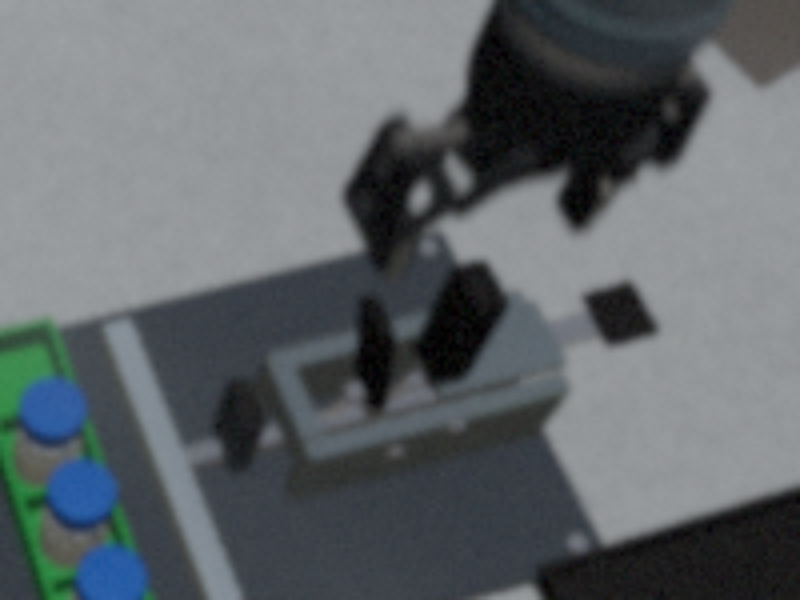

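Call:
{"fn": "apply_moves", "kwargs": {
  "rows": [0,-0.0085,0.005,0,0,0,0,-0.0085,0.015,0,0,0,0,-0.0085,0.027,0,0,0,0,-0.0085,0.04,0,0,0,0,-0.0085,0.055,0,0,0,0,-0.0085,0.07,0,0,0,0,-0.0085,0.08,0,0,0,0,-0.0085,0.0855,0,0,0]
}}

```text
clock: 4.15
eef_pos: [0.6075, 0.1713, 0.1614]
ee_rot: [-3.141, -0.003, 2.969]
ft_force: [-0.2, 0.0, -0.3]
width: 0.0852
grip_force: 0.0
```

Call:
{"fn": "apply_moves", "kwargs": {
  "rows": [0,0,0,0,0,0,0,0,0,0,0,0,0,0,0,0,0,0,0,0,0,0,0,0,0,0,0,0,0,0,0,0,0,0,0,0,0,0,0,0,0,0,0,0,0,0,0,0],
  "fingers": -0.45,
  "squeeze": 20
}}

```text
clock: 4.82
eef_pos: [0.6098, 0.1718, 0.1654]
ee_rot: [3.139, 0.002, 2.968]
ft_force: [0.0, 5.2, 1.4]
width: 0.0618
grip_force: 0.0
```

Call:
{"fn": "apply_moves", "kwargs": {
  "rows": [0,0.004,0,0,0,0,0,0.006,0,0,0,0,0,0.009,0,0,0,0,0,0.012,0,0,0,0,0,0.015,0,0,0,0,0,0.017,0,0,0,0,0,0.017,0,0,0,0,0,0.017,0,0,0,0],
  "fingers": 1,
  "squeeze": 20
}}

```text
clock: 5.48
eef_pos: [0.6127, 0.1826, 0.1672]
ee_rot: [-3.133, 0.001, 2.968]
ft_force: [-9.4, -18.6, 16.4]
width: 0.0369
grip_force: 19.0
```

```bash
python3 - <<'E'
from h import *
o=r.get_obs();print(o["eef_pos"],o["width"],o["grip_force"],o["ft_force"])
d=o["eef_pos"][:2]-S[:2]; print(d@[-np.sin(S[2]),np.cos(S[2])], d@[np.cos(S[2]),np.sin(S[2])])
E
```

```text
[0.61270341 0.18260337 0.16715337] 0.03691687247486562 19.049289948306978 [ -9.40765829 -18.55133911  16.40980895]
0.14262466690756087 -0.001015994542936326
```

Call:
{"fn": "apply_moves", "kwargs": {
  "rows": [0,-0.003,0,0,0,0,0,-0.007,0,0,0,0,0,-0.011,0,0,0,0,0,-0.013,0,0,0,0,0,-0.013,0,0,0,0,0,-0.013,0,0,0,0,0,-0.013,0,0,0,0,0,-0.013,0,0,0,0],
  "fingers": -0.7
}}

```text
clock: 6.15
eef_pos: [0.61, 0.1748, 0.1639]
ee_rot: [3.141, 0.0, 2.968]
ft_force: [-0.4, -0.6, 0.9]
width: 0.0725
grip_force: 0.3
```

```bash
cat > st.py <<'E'
from h import *
import sys
for n in ("scene","top"):
    p=snap(n); q=caps(p,.077); q=q[(abs(q[:,0]-.58)<.09)&(abs(q[:,1]+.02)<.08)]; d=q[:,:2]-S[:2]; c,s=np.cos(S[2]),np.sin(S[2])
    print(n,np.round(np.c_[d@[c,s],d@[-s,c]]*1000,1).tolist())
    if len(sys.argv)>1: 
        a=p["frame"][150:310,300:520] if n=="scene" else p["frame"][130:290,150:370]
        cv2.imwrite(f"pics/{sys.argv[1]}_{n}.png",cv2.resize(a[:,:,::-1],(770,560)))
E
python3 st.py p1
```

```text
scene [[-25.4, -52.2], [22.2, -52.5], [68.6, -53.5]]
top [[67.5, -51.0], [21.3, -50.2], [-25.6, -49.1]]
```

View pics/p1_scene.png

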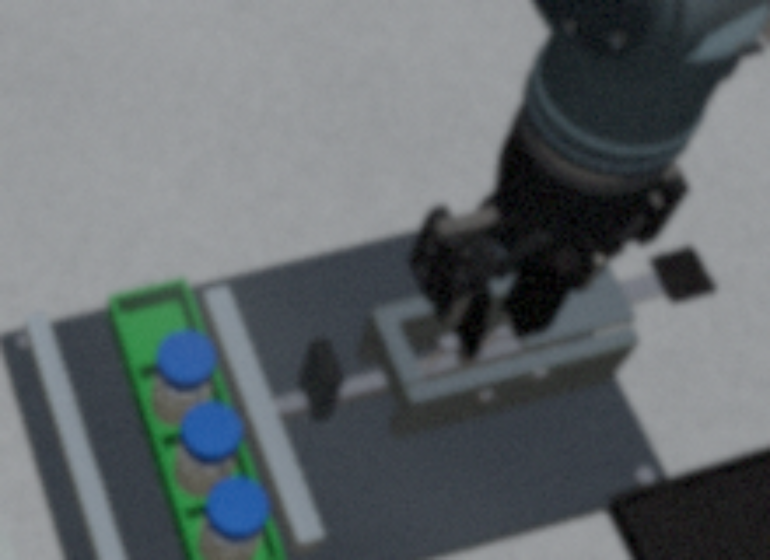

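Call:
{"fn": "apply_moves", "kwargs": {
  "rows": [0,0.001,0,0,0,0,0,0.003,0,0,0,0,0,0.005,0,0,0,0,0,0.008,0,0,0,0,0,0.01,0,0,0,0,0,0.011,0,0,0,0,0,0.011,0,0,0,0,0,0.011,0,0,0,0],
  "fingers": 1
}}

```text
clock: 6.92
eef_pos: [0.6119, 0.1824, 0.1655]
ee_rot: [-3.135, 0.0, 2.968]
ft_force: [-5.6, -13.2, 13.6]
width: 0.0382
grip_force: 15.3
```

Call:
{"fn": "apply_moves", "kwargs": {
  "rows": [0,-0.002,0,0,0,0,0,-0.005,0,0,0,0,0,-0.008,0,0,0,0,0,-0.011,0,0,0,0,0,-0.011,0,0,0,0,0,-0.011,0,0,0,0,0,-0.011,0,0,0,0,0,-0.011,0,0,0,0],
  "fingers": -0.7
}}

```text
clock: 7.58
eef_pos: [0.6098, 0.1747, 0.1637]
ee_rot: [3.142, -0.0, 2.968]
ft_force: [-0.0, -1.2, -0.6]
width: 0.0724
grip_force: 0.3
```

Call:
{"fn": "apply_moves", "kwargs": {
  "rows": [0,0.001,0,0,0,0,0,0.003,0,0,0,0,0,0.005,0,0,0,0,0,0.008,0,0,0,0,0,0.01,0,0,0,0,0,0.011,0,0,0,0,0,0.011,0,0,0,0,0,0.011,0,0,0,0],
  "fingers": 1
}}

```text
clock: 8.25
eef_pos: [0.6123, 0.1824, 0.1662]
ee_rot: [-3.135, 0.001, 2.968]
ft_force: [-8.0, -13.6, 15.1]
width: 0.0372
grip_force: 15.4
```

Call:
{"fn": "apply_moves", "kwargs": {
  "rows": [0,-0.002,0,0,0,0,0,-0.005,0,0,0,0,0,-0.008,0,0,0,0,0,-0.011,0,0,0,0,0,-0.011,0,0,0,0,0,-0.011,0,0,0,0,0,-0.011,0,0,0,0,0,-0.011,0,0,0,0],
  "fingers": -0.7
}}

```text
clock: 8.92
eef_pos: [0.6098, 0.1747, 0.1637]
ee_rot: [3.142, -0.0, 2.968]
ft_force: [-0.6, -0.5, -1.0]
width: 0.0726
grip_force: 0.3
```

```bash
python3 st.py p3
```

```text
scene [[-24.4, -69.5], [22.4, -69.3], [69.3, -69.2]]
top [[67.9, -66.2], [21.9, -66.4], [-25.3, -66.2]]
```

Call:
{"fn": "apply_moves", "kwargs": {
  "rows": [0,0.001,0,0,0,0,0,0.003,0,0,0,0,0,0.005,0,0,0,0,0,0.008,0,0,0,0,0,0.01,0,0,0,0,0,0.011,0,0,0,0,0,0.011,0,0,0,0,0,0.011,0,0,0,0],
  "fingers": 1
}}

```text
clock: 9.68
eef_pos: [0.6122, 0.1824, 0.1662]
ee_rot: [-3.135, 0.001, 2.968]
ft_force: [-7.7, -13.1, 15.8]
width: 0.0376
grip_force: 15.2
```

Call:
{"fn": "apply_moves", "kwargs": {
  "rows": [0,-0.002,0,0,0,0,0,-0.005,0,0,0,0,0,-0.008,0,0,0,0,0,-0.011,0,0,0,0,0,-0.011,0,0,0,0,0,-0.011,0,0,0,0,0,-0.011,0,0,0,0,0,-0.011,0,0,0,0],
  "fingers": -0.75
}}

```text
clock: 10.35
eef_pos: [0.6099, 0.1747, 0.1638]
ee_rot: [3.141, -0.0, 2.968]
ft_force: [-0.6, 0.1, -0.6]
width: 0.0746
grip_force: 0.2
```

```bash
python3 st.py p4
```

```text
scene [[-24.2, -82.2], [22.4, -82.2], [69.4, -82.0]]
top [[67.8, -79.3], [21.9, -79.5], [-25.3, -79.0]]
```

Call:
{"fn": "apply_moves", "kwargs": {
  "rows": [0,0.001,0,0,0,0,0,0.002,0,0,0,0,0,0.004,0,0,0,0,0,0.006,0,0,0,0,0,0.007,0,0,0,0,0,0.008,0,0,0,0,0,0.008,0,0,0,0,0,0.008,0,0,0,0],
  "fingers": 1
}}

```text
clock: 11.12
eef_pos: [0.612, 0.1818, 0.1665]
ee_rot: [-3.14, 0.002, 2.968]
ft_force: [-5.1, -3.8, 14.9]
width: 0.0382
grip_force: 12.2
```

```bash
python3 st.py p5
```

```text
scene [[-24.3, -90.8], [22.4, -90.8], [69.2, -90.8]]
top [[68.1, -88.4], [21.5, -88.4], [-25.2, -88.1]]
```

Call:
{"fn": "apply_moves", "kwargs": {
  "rows": [0,0.001,0,0,0,0,0,0.002,0,0,0,0,0,0.002,0,0,0,0,0,0.002,0,0,0,0,0,0.002,0,0,0,0,0,0.002,0,0,0,0,0,0.002,0,0,0,0,0,0.002,0,0,0,0]
}}

```text
clock: 11.88
eef_pos: [0.6121, 0.1821, 0.1664]
ee_rot: [-3.137, 0.001, 2.968]
ft_force: [-6.8, -9.2, 15.9]
width: 0.0381
grip_force: 14.3
```

Call:
{"fn": "apply_moves", "kwargs": {
  "rows": [0,-0.002,0,0,0,0,0,-0.005,0,0,0,0,0,-0.008,0,0,0,0,0,-0.01,0,0,0,0,0,-0.01,0,0,0,0,0,-0.01,0,0,0,0,0,-0.01,0,0,0,0,0,-0.01,0,0,0,0],
  "fingers": -0.75
}}

```text
clock: 12.55
eef_pos: [0.6099, 0.1747, 0.1638]
ee_rot: [3.141, -0.0, 2.968]
ft_force: [-0.1, -0.9, -0.7]
width: 0.0749
grip_force: 0.1
```

Call:
{"fn": "apply_moves", "kwargs": {
  "rows": [0,0.001,0,0,0,0,0,0.002,0,0,0,0,0,0.004,0,0,0,0,0,0.005,0,0,0,0,0,0.005,0,0,0,0,0,0.005,0,0,0,0,0,0.005,0,0,0,0,0,0.005,0,0,0,0],
  "fingers": 1
}}

```text
clock: 13.22
eef_pos: [0.6116, 0.1807, 0.1664]
ee_rot: [3.14, 0.003, 2.969]
ft_force: [-3.6, 6.0, 12.3]
width: 0.0407
grip_force: 9.9
```

Call:
{"fn": "apply_moves", "kwargs": {
  "rows": [0,0,0,0,0,0,0,0,0,0,0,0,0,0,0,0,0,0,0,0,0,0,0,0,0,0,0,0,0,0,0,0,0,0,0,0,0,0,0,0,0,0,0,0,0,0,0,0]
}}

```text
clock: 13.88
eef_pos: [0.6117, 0.181, 0.1665]
ee_rot: [3.14, 0.003, 2.969]
ft_force: [-2.3, 5.1, 11.4]
width: 0.0399
grip_force: 9.9
```

```bash
python3 st.py p6
```

```text
scene [[-24.2, -90.9], [22.4, -90.8], [69.2, -90.8]]
top [[68.3, -88.3], [21.5, -88.4], [-25.1, -88.2]]
```

View pics/p6_top.png

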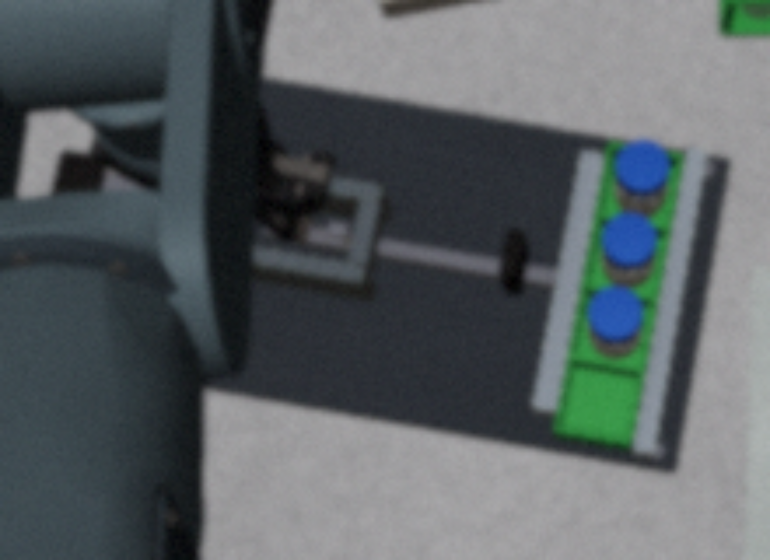

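Call:
{"fn": "apply_moves", "kwargs": {
  "rows": [0,0.001,0,0,0,0,0,0.002,0,0,0,0,0,0.003,0,0,0,0,0,0.004,0,0,0,0,0,0.005,0,0,0,0,0,0.005,0,0,0,0,0,0.005,0,0,0,0,0,0.005,0,0,0,0]
}}

```text
clock: 14.65
eef_pos: [0.612, 0.1821, 0.1665]
ee_rot: [-3.137, 0.001, 2.968]
ft_force: [-8.6, -9.9, 17.5]
width: 0.0379
grip_force: 14.4
```

Call:
{"fn": "apply_moves", "kwargs": {
  "rows": [0,0.001,0,0,0,0,0,0.001,0,0,0,0,0,0.001,0,0,0,0,0,0.001,0,0,0,0,0,0.001,0,0,0,0,0,0.001,0,0,0,0,0,0.001,0,0,0,0,0,0.001,0,0,0,0]
}}

```text
clock: 15.32
eef_pos: [0.612, 0.1823, 0.1665]
ee_rot: [-3.135, 0.0, 2.968]
ft_force: [-8.0, -13.4, 18.4]
width: 0.0379
grip_force: 15.2
```

```bash
python3 st.py p7
```

```text
scene [[-24.2, -90.9], [22.3, -90.8], [69.2, -90.8]]
top [[68.3, -88.3], [21.6, -88.3], [-25.1, -88.1]]
```

Call:
{"fn": "apply_moves", "kwargs": {
  "rows": [0,-0.002,0,0,0,0,0,-0.005,0,0,0,0,0,-0.008,0,0,0,0,0,-0.012,0,0,0,0,0,-0.014,0,0,0,0,0,-0.015,0,0,0,0,0,-0.015,0,0,0,0,0,-0.015,0,0,0,0],
  "fingers": -1
}}

```text
clock: 16.08
eef_pos: [0.6092, 0.1707, 0.1639]
ee_rot: [3.141, -0.0, 2.968]
ft_force: [0.1, 0.4, 1.0]
width: 0.0853
grip_force: 0.0
```

```bash
python3 st.py p8; python3 -c "
import cv2;from h import *
p=snap('scene');cv2.imwrite('pics/z.png',cv2.resize(p['frame'][190:280,380:500,::-1],(800,600),interpolation=cv2.INTER_CUBIC))"
```

```text
scene [[-24.0, -90.8], [22.4, -90.9], [69.1, -90.7]]
top [[68.3, -88.3], [21.7, -88.5], [-25.2, -88.2]]
```

View pics/z.png

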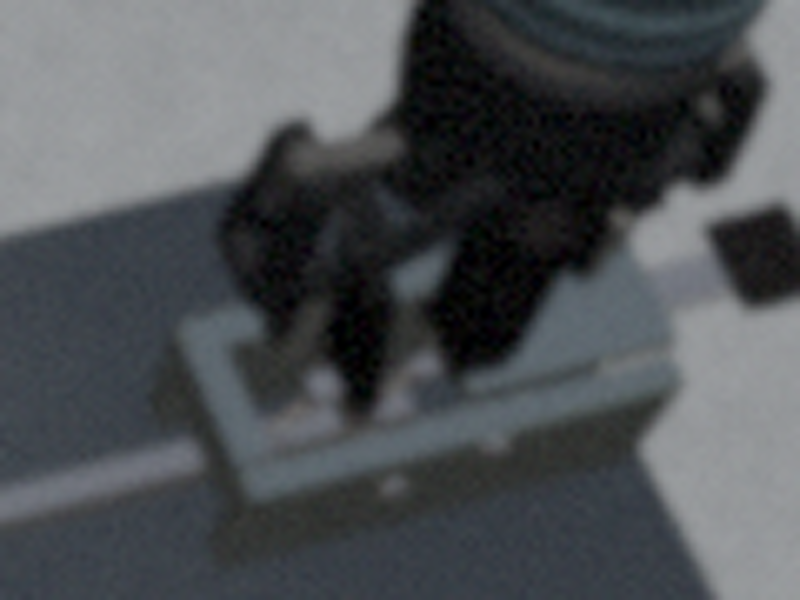

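Call:
{"fn": "apply_moves", "kwargs": {
  "rows": [0,0.002,0,0,0,0,0,0.004,0,0,0,0,0,0.005,0,0,0,0,0,0.006,0,0,0,0,0,0.007,0,0,0,0,0,0.007,0,0,0,0,0,0.007,0,0,0,0,0,0.007,0,0,0,0],
  "fingers": -0.3
}}

```text
clock: 16.9
eef_pos: [0.6108, 0.1771, 0.1643]
ee_rot: [-3.141, 0.001, 2.968]
ft_force: [0.2, -4.7, 4.7]
width: 0.0556
grip_force: 0.0
```

Call:
{"fn": "apply_moves", "kwargs": {
  "rows": [0,0.001,0,0,0,0,0,0.002,0,0,0,0,0,0.003,0,0,0,0,0,0.003,0,0,0,0,0,0.003,0,0,0,0,0,0.003,0,0,0,0,0,0.003,0,0,0,0,0,0.003,0,0,0,0],
  "fingers": -0.1
}}

```text
clock: 17.57
eef_pos: [0.6111, 0.1787, 0.1648]
ee_rot: [-3.138, 0.0, 2.968]
ft_force: [-3.6, -8.6, 10.4]
width: 0.0469
grip_force: 12.4
```

Call:
{"fn": "apply_moves", "kwargs": {
  "rows": [0,0.001,0,0,0,0,0,0.002,0,0,0,0,0,0.003,0,0,0,0,0,0.003,0,0,0,0,0,0.003,0,0,0,0,0,0.003,0,0,0,0,0,0.003,0,0,0,0,0,0.003,0,0,0,0],
  "fingers": 0.1
}}

```text
clock: 18.23
eef_pos: [0.6117, 0.182, 0.1658]
ee_rot: [-3.138, 0.001, 2.968]
ft_force: [-5.2, -9.0, 14.6]
width: 0.0386
grip_force: 13.5
```

```bash
python3 st.py p9
```

```text
scene [[-24.0, -90.7], [22.4, -90.8], [69.2, -90.9]]
top [[68.2, -88.3], [21.6, -88.3], [-25.2, -88.2]]
```

Call:
{"fn": "apply_moves", "kwargs": {
  "rows": [0,-0.002,0,0,0,0,0,-0.005,0,0,0,0,0,-0.008,0,0,0,0,0,-0.011,0,0,0,0,0,-0.013,0,0,0,0,0,-0.013,0,0,0,0,0,-0.013,0,0,0,0,0,-0.013,0,0,0,0],
  "fingers": -1
}}

```text
clock: 19.0
eef_pos: [0.6092, 0.1707, 0.1638]
ee_rot: [3.141, -0.0, 2.968]
ft_force: [0.7, 0.2, 0.2]
width: 0.0854
grip_force: 0.0
```

Call:
{"fn": "apply_moves", "kwargs": {
  "rows": [0,0,-0.015,0,0,0,0,0,-0.035,0,0,0,0,0,-0.06,0,0,0,0,0,-0.085,0,0,0,0,-0.01,-0.105,0,0,0,0,-0.03,-0.12,0,0,0,0.01,-0.055,-0.12,0,0,0,0.02,-0.085,-0.12,0,0,0]
}}

```text
clock: 19.67
eef_pos: [0.5753, 0.0904, 0.2856]
ee_rot: [3.141, 0.004, 2.97]
ft_force: [-0.7, -0.9, -0.8]
width: 0.0855
grip_force: 0.0
```

```bash
cat > sp.py <<'E'
from h import *
np.set_printoptions(precision=4,suppress=True)
def spares():
    out=[]
    for n in("scene","top"):
        q=caps(snap(n)); out.append(q[(q[:,0]>.3)&(q[:,0]<.6)&(q[:,1]<-.1)&(q[:,1]>-.45)][:,:2])
    return out
if __name__=="__main__":
    for q in spares(): print(q)
    o=r.get_obs(); print(o["eef_pos"],o["qpos"])
E
python3 sp.py; python3 st.py a1; python3 - <<'E'
from h import *
p=snap("top")
for n in("scene","top"):
    p=snap(n)
    o=finder.outline_of(p,"tray")[0]; print(o["p"],cv2.boxPoints(mask_rect(p,o["pixels"],.022)))
E
```

```text
[[ 0.4445 -0.2061]
 [ 0.4473 -0.2808]
 [ 0.4424 -0.3388]
 [ 0.5306 -0.2473]
 [ 0.5195 -0.3128]]
[[ 0.5286 -0.2441]
 [ 0.518  -0.3097]
 [ 0.4456 -0.2777]
 [ 0.4421 -0.2029]
 [ 0.4403 -0.3359]]
[0.5735 0.0877 0.2841] [-0.0522  0.2105  1.6133 -0.0012  1.3185 -1.4466]
scene [[-24.2, -90.8], [22.4, -90.8], [69.2, -90.8]]
top [[68.1, -88.3], [21.7, -88.4], [-25.2, -88.1]]
0.6 [[ 565.96954 -188.50958]
 [ 589.47406 -386.50012]
 [ 683.6706  -375.31757]
 [ 660.1661  -177.32703]]
0.77 [[ 559.28107 -181.04695]
 [ 583.7491  -383.72418]
 [ 678.45355 -372.29108]
 [ 653.98553 -169.61383]]
```

```bash
python3 - <<'E'
from h import *
np.set_printoptions(precision=4,suppress=True)
for n in("scene","top"):
    p=snap(n); hsv=cv2.cvtColor(p["frame"],cv2.COLOR_RGB2HSV); m=cv2.inRange(hsv,(45,120,40),(80,255,255))
    k=np.zeros_like(m); u=proj(p,[*st2w(0,-.09),.03])[0].astype(int); k[u[1]-60:u[1]+60,u[0]-55:u[0]+55]=m[u[1]-60:u[1]+60,u[0]-55:u[0]+55]
    k=cv2.morphologyEx(k,cv2.MORPH_CLOSE,np.ones((9,9)))
    q=mask_rect(p,k,.04); print(n,q, q[0][0]/1000-S[0])
    d=np.array(q[0])/1000-S[:2]; c,s=np.cos(S[2]),np.sin(S[2]); print("rack centre in station",d@[c,s],d@[-s,c])
print(go([.4421,-.2029,.28],np.pi+S[2]))
E
```

```text
scene ((577.6306762695312, -47.66300582885742), (47.3958740234375, 195.37445068359375), 80.41661834716797) -0.011411488309922446
rack centre in station 0.0042560808737461785 -0.09023775601123926
top ((569.3007202148438, -42.341346740722656), (48.52537536621094, 192.69091796875), 79.97329711914062) -0.019741444364609895
rack centre in station -0.004868593538058374 -0.08643663246656057
(array([  80.4, -312.3,    3.7]), array([ 0.   , -0.   ,  0.001]))
```

Call:
{"fn": "apply_moves", "kwargs": {
  "rows": [0.008,-0.03,0,0,0,0,0.018,-0.07,0,0,0,0,0.028,-0.11,0,0,0,0,0.038,-0.15,0,0,0,0,0.05,-0.19,0,0,0,0,0.06,-0.23,0.01,0,0,0,0.07,-0.27,0.03,0,0,0,0.08,-0.305,0.05,0,0,0],
  "fingers": -0.3
}}

```text
clock: 20.88
eef_pos: [0.445, -0.1944, 0.237]
ee_rot: [-3.14, 0.003, 2.968]
ft_force: [1.9, -1.3, -0.8]
width: 0.0557
grip_force: 0.0
```

```bash
python3 - <<'E'
from h import *
print(r.get_obs()["eef_pos"],go([.4421,-.2035,.102],np.pi+S[2]))
E
```

```text
[ 0.44503703 -0.19442368  0.23699215] (array([  1.8,  -9.2, 135. ]), array([-0.002,  0.003,  0.   ]))
```

Call:
{"fn": "apply_moves", "kwargs": {
  "rows": [0.001,-0.005,0.01,0,0,0,0.0015,-0.0075,0.03,0,0,0,0.0015,-0.0075,0.055,0,0,0,0.0015,-0.0075,0.08,0,0,0,0.0015,-0.0075,0.1,0,0,0,0.0015,-0.0075,0.117,0,0,0,0.0015,-0.0075,0.128,0,0,0,0.0015,-0.0075,0.132,0,0,0]
}}

```text
clock: 21.55
eef_pos: [0.4418, -0.1985, 0.1024]
ee_rot: [3.14, -0.003, 2.968]
ft_force: [0.4, 0.2, 0.3]
width: 0.0556
grip_force: 0.0
```

Call:
{"fn": "apply_moves", "kwargs": {
  "rows": [0,0,0,0,0,0,0,0,0,0,0,0,0,0,0,0,0,0,0,0,0,0,0,0,0,0,0,0,0,0,0,0,0,0,0,0,0,0,0,0,0,0,0,0,0,0,0,0],
  "fingers": 1,
  "squeeze": 25
}}

```text
clock: 22.22
eef_pos: [0.4427, -0.1998, 0.1047]
ee_rot: [-3.141, 0.001, 2.968]
ft_force: [-1.4, 0.7, 3.6]
width: 0.0337
grip_force: 27.6
```

Call:
{"fn": "apply_moves", "kwargs": {
  "rows": [0,0,-0.01,0,0,0,0,0,-0.03,0,0,0,0,0,-0.055,0,0,0,0,0,-0.08,0,0,0,0,0,-0.1,0,0,0,0,0,-0.115,0,0,0,0,0,-0.12,0,0,0,0,0,-0.12,0,0,0]
}}

```text
clock: 22.88
eef_pos: [0.4429, -0.2001, 0.2259]
ee_rot: [-3.14, 0.003, 2.968]
ft_force: [-0.5, -0.1, -0.1]
width: 0.0335
grip_force: 27.2
```

```bash
python3 - <<'E'
from h import *
o=r.get_obs();print(o["eef_pos"],o["ee_rot"],o["width"],o["grip_force"])
w=st2w(-.072,-.088); print("pocket",w,go([*w,.222],np.pi+S[2]))
zc=o["eef_pos"][2]-.102+.061
for n in("scene","top"):
    q=caps(snap(n),zc); print(n,q[np.hypot(*(q[:,:2]-o["eef_pos"][:2]).T)<.05])
E
```

```text
[ 0.44294139 -0.20005433  0.22591091] [-3.14002023e+00  2.86243516e-03  2.96783570e+00] 0.033487014594999844 27.195600271224976
pocket [ 0.5029102  -0.03227314] (array([-30. , 175.6,   3.7]), array([-0.002,  0.003,  0.   ]))
scene [[ 4.46974455e-01 -2.02588130e-01  2.69000000e+02  2.31416357e+02
   2.19609665e+02]]
top []
```

Call:
{"fn": "apply_moves", "kwargs": {
  "rows": [-0.004,0.02,0,0,0,0,-0.008,0.05,0,0,0,0,-0.013,0.08,0,0,0,0,-0.018,0.11,0,0,0,0,-0.024,0.14,0,0,0,0,-0.028,0.165,0,0,0,0,-0.03,0.1755,0,0,0,0,-0.03,0.1755,0,0,0,0]
}}

```text
clock: 23.65
eef_pos: [0.5019, -0.0299, 0.2227]
ee_rot: [3.141, -0.003, 2.971]
ft_force: [-0.1, -0.5, -0.8]
width: 0.0333
grip_force: 27.2
```

```bash
python3 - <<'E'
from h import *
o=r.get_obs();print(o["eef_pos"])
w=st2w(-.072,-.088); print("pocket",w,go([w[0]+.0005,w[1],.122],np.pi+S[2]))
E
python3 st.py b1
```

```text
[ 0.50189541 -0.02988508  0.22272454]
pocket [ 0.5029102  -0.03227314] (array([ -2.2,  -2.2, 100.7]), array([ 0.001, -0.003,  0.003]))
scene [[-24.1, -90.9], [22.3, -90.9], [69.2, -90.9]]
top []
```

View pics/b1_scene.png

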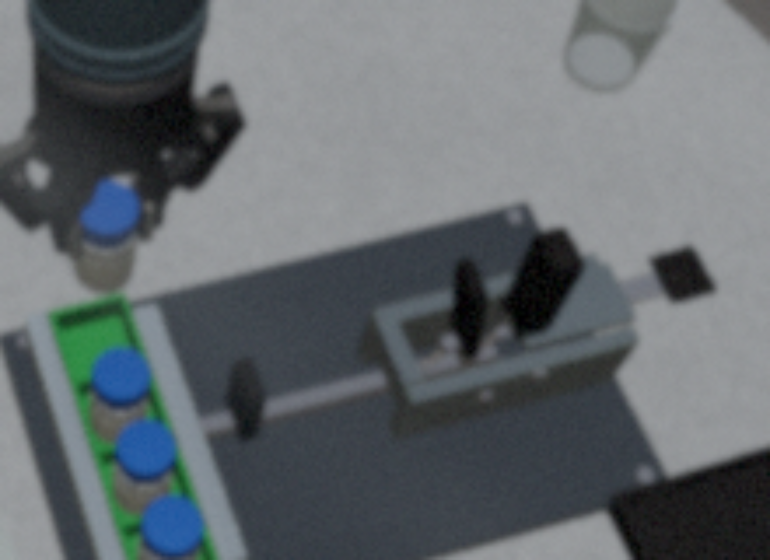

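Call:
{"fn": "apply_moves", "kwargs": {
  "rows": [-0.002,-0.002,0.01,0,0,0.003,-0.002,-0.002,0.025,0,0,0.003,-0.002,-0.002,0.04,0,0,0.003,-0.002,-0.002,0.055,0,0,0.003,-0.002,-0.002,0.065,0,0,0.003,-0.002,-0.002,0.07,0,0,0.003,-0.002,-0.002,0.07,0,0,0.003,-0.002,-0.002,0.07,0,0,0.003]
}}

```text
clock: 24.42
eef_pos: [0.5039, -0.0348, 0.1542]
ee_rot: [-3.142, -0.0, 2.964]
ft_force: [0.3, -1.0, -1.2]
width: 0.0329
grip_force: 27.2
```

Call:
{"fn": "apply_moves", "kwargs": {
  "rows": [0,0,0.005,0,0,0,0,0,0.01,0,0,0,0,0,0.015,0,0,0,0,0,0.02,0,0,0,0,0,0.025,0,0,0,0,0,0.028,0,0,0,0,0,0.028,0,0,0,0,0,0.028,0,0,0]
}}

```text
clock: 25.08
eef_pos: [0.5037, -0.0342, 0.1259]
ee_rot: [3.141, -0.001, 2.965]
ft_force: [0.6, -0.4, -0.1]
width: 0.0332
grip_force: 27.2
```

```bash
python3 - <<'E'
from h import *
o=r.get_obs();print(o["eef_pos"],o["ft_force"])
w=st2w(-.072,-.088); print(go([w[0]+.0005,w[1],.122],np.pi+S[2]))
E
python3 st.py b2
```

```text
[ 0.50374236 -0.0341548   0.12591236] [ 0.57678836 -0.43207    -0.10950729]
(array([0.7, 1.8, 3.9]), array([ 0.   , -0.001, -0.003]))
scene [[-70.6, -89.9], [-24.0, -90.9], [22.3, -90.8], [69.2, -90.9]]
top [[69.8, -88.4]]
```

Call:
{"fn": "apply_moves", "kwargs": {
  "rows": [0,0.001,0.001,0,0,0,0,0.001,0.002,0,0,0,0,0.001,0.003,0,0,0,0,0.001,0.004,0,0,0,0,0.001,0.004,0,0,0,0,0.001,0.004,0,0,0,0,0.001,0.004,0,0,0,0,0.001,0.004,0,0,0]
}}

```text
clock: 25.85
eef_pos: [0.5041, -0.0333, 0.1223]
ee_rot: [3.142, 0.0, 2.965]
ft_force: [-0.2, 0.2, -0.3]
width: 0.0336
grip_force: 27.2
```

Call:
{"fn": "apply_moves", "kwargs": {
  "rows": [0,0,0,0,0,0,0,0,0,0,0,0,0,0,0,0,0,0,0,0,0,0,0,0,0,0,0,0,0,0,0,0,0,0,0,0,0,0,0,0,0,0,0,0,0,0,0,0],
  "fingers": -0.2
}}

```text
clock: 26.52
eef_pos: [0.504, -0.0333, 0.1222]
ee_rot: [-3.142, -0.0, 2.965]
ft_force: [0.2, 0.2, -0.6]
width: 0.0514
grip_force: 0.0
```

Call:
{"fn": "apply_moves", "kwargs": {
  "rows": [0,0,-0.01,0,0,0,0,0,-0.03,0,0,0,0,0,-0.055,0,0,0,0,0,-0.08,0,0,0,0,0,-0.105,0,0,0,0,0,-0.13,0,0,0,0,0,-0.14,0,0,0,0,0,-0.145,0,0,0]
}}

```text
clock: 27.18
eef_pos: [0.505, -0.0335, 0.2698]
ee_rot: [-3.141, 0.004, 2.965]
ft_force: [-0.4, -1.1, 0.2]
width: 0.0513
grip_force: 0.0
```

```bash
python3 - <<'E'
from h import *
w=st2w(0,.252); print(r.get_obs()["eef_pos"],go([*w,.27],np.pi+S[2]))
E
python3 st.py b3; python3 sp.py
```

```text
[ 0.5049535  -0.03349857  0.26977608] (array([-6.880e+01,  3.411e+02, -1.000e-01]), array([-0.001,  0.004, -0.003]))
scene [[-67.9, -91.6], [-24.1, -90.9], [22.3, -90.9], [69.2, -90.7]]
top [[-72.2, -89.4]]
[[ 0.4442 -0.3287]
 [ 0.5307 -0.2474]
 [ 0.5196 -0.3128]]
[[ 0.5286 -0.2442]
 [ 0.5182 -0.3098]
 [ 0.4423 -0.3254]]
[ 0.5033 -0.0331  0.2658] [-0.3013  0.0623  1.8191 -0.0001  1.2625 -1.6953]
```

Call:
{"fn": "apply_moves", "kwargs": {
  "rows": [-0.006,0.03,0,0,0,0,-0.014,0.07,0,0,0,0,-0.022,0.11,0,0,0,0,-0.03,0.15,0,0,0,0,-0.038,0.19,0,0,0,0,-0.046,0.23,0,0,0,0,-0.054,0.27,0,0,0,0,-0.06,0.3,0,0,0,0],
  "fingers": 1
}}

```text
clock: 28.05
eef_pos: [0.6156, 0.2545, 0.2645]
ee_rot: [-3.141, -0.003, 2.966]
ft_force: [-0.2, -0.7, -0.2]
width: -0.0
grip_force: 0.0
```

```bash
python3 - <<'E'
from h import *
w=st2w(0,.252); print(r.get_obs()["eef_pos"],go([*w,.16],np.pi+S[2]))
p=snap("top"); a=p["frame"][150:370,280:560,::-1]; cv2.imwrite("pics/m.png",cv2.resize(a,(760,600),interpolation=cv2.INTER_CUBIC))
q=caps(p); print(q)
E
```

```text
[0.61555272 0.25447652 0.26453392] (array([-10.9,  38.2, 104.5]), array([-0.001, -0.003, -0.002]))
[[ 8.88736336e-01 -1.42119316e-01  1.65000000e+02  3.70642424e+02
   7.47757576e+01]
 [ 8.47563964e-01 -1.89535996e-01  1.87000000e+02  3.91844920e+02
   9.17486631e+01]
 [ 8.05050605e-01 -1.41956094e-01  1.93000000e+02  3.71020725e+02
   1.09274611e+02]
 [ 6.45796242e-01 -5.71225506e-02  1.80000000e+02  3.33100000e+02
   1.77388889e+02]
 [ 5.99227116e-01 -4.90199264e-02  1.89000000e+02  3.29328042e+02
   1.98042328e+02]
 [ 5.52479271e-01 -4.04858803e-02  1.93000000e+02  3.25295337e+02
   2.19103627e+02]
 [ 5.46558866e-01 -4.89413627e-01  1.52000000e+02  5.34092105e+02
   2.22914474e+02]
 [ 5.28489218e-01 -2.44284401e-01  1.64000000e+02  4.20347561e+02
   2.30560976e+02]
 [ 5.18119970e-01 -3.09869600e-01  1.69000000e+02  4.51147929e+02
   2.35485207e+02]
 [ 5.07323216e-01 -3.35440325e-02  1.93000000e+02  3.21948187e+02
   2.39772021e+02]
 [ 4.42362149e-01 -3.25454736e-01  3.65000000e+02  4.60019178e+02
   2.70827397e+02]]
```

View pics/m.png

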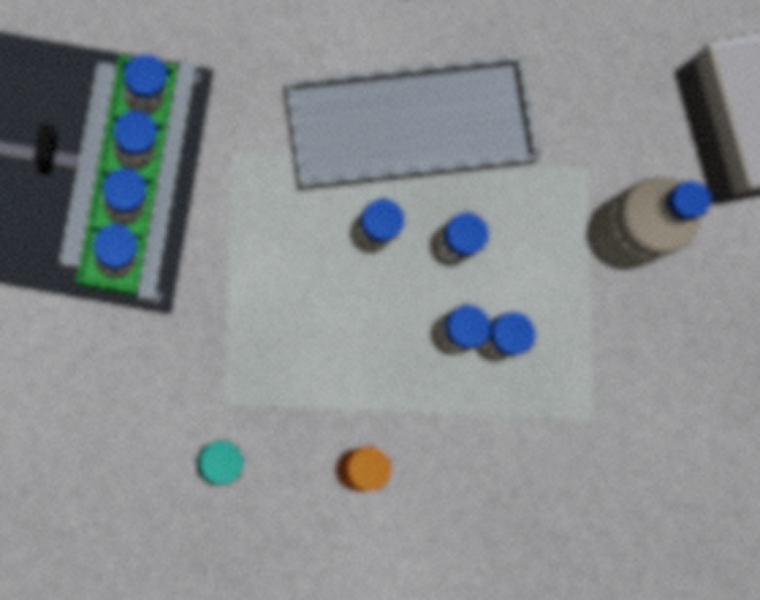

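Call:
{"fn": "apply_moves", "kwargs": {
  "rows": [-0.003,0.01,0,0,0,0,-0.007,0.022,0.01,0,0,0,-0.011,0.034,0.025,0,0,0,-0.011,0.038,0.045,0,0,0,-0.011,0.038,0.065,0,0,0,-0.011,0.038,0.085,0,0,0,-0.011,0.038,0.095,0,0,0,-0.011,0.038,0.1,0,0,0]
}}

```text
clock: 28.77
eef_pos: [0.6318, 0.2858, 0.1636]
ee_rot: [-3.139, -0.005, 2.964]
ft_force: [-0.9, -0.1, 0.9]
width: 0.0001
grip_force: 0.0
```

Call:
{"fn": "apply_moves", "kwargs": {
  "rows": [0,0,0.005,0,0,0,0,0,0.01,0,0,0,0,0,0.015,0,0,0,0,0,0.02,0,0,0,0,0,0.025,0,0,0,0,0,0.03,0,0,0,0,0,0.033,0,0,0,0,0,0.035,0,0,0]
}}

```text
clock: 29.43
eef_pos: [0.6336, 0.2872, 0.1321]
ee_rot: [3.141, 0.001, 2.965]
ft_force: [1.5, 1.8, 1.4]
width: -0.0003
grip_force: 1.0
```

```bash
python3 - <<'E'
from h import *
w=st2w(0,.252); print(r.get_obs()["eef_pos"],go([*w,.112],np.pi+S[2]))
E
```

```text
[0.63360502 0.28715789 0.13211839] (array([ 1.5,  2.8, 20.1]), array([ 0.   ,  0.001, -0.003]))
```

Contact made (about 1.4 N). I'll keep pressing in small steps.

Call:
{"fn": "apply_moves", "kwargs": {
  "rows": [0,0.001,0.003,0,0,0,0,0.001,0.006,0,0,0,0,0.001,0.009,0,0,0,0,0.001,0.012,0,0,0,0,0.001,0.015,0,0,0,0,0.001,0.017,0,0,0,0,0.001,0.018,0,0,0,0,0.001,0.018,0,0,0]
}}

```text
clock: 30.1
eef_pos: [0.6334, 0.2879, 0.1138]
ee_rot: [-3.141, -0.001, 2.965]
ft_force: [-0.5, -0.0, -1.0]
width: 0.0001
grip_force: 0.0
```

Call:
{"fn": "apply_moves", "kwargs": {
  "rows": [0,0,0.001,0,0,0,0,0,0.002,0,0,0,0,0,0.003,0,0,0,0,0,0.004,0,0,0,0,0,0.005,0,0,0,0,0,0.005,0,0,0,0,0,0.005,0,0,0,0,0,0.005,0,0,0]
}}

```text
clock: 30.77
eef_pos: [0.6341, 0.288, 0.1127]
ee_rot: [-3.141, 0.001, 2.965]
ft_force: [-7.7, -4.7, 19.3]
width: 0.0003
grip_force: 8.5
```

Call:
{"fn": "apply_moves", "kwargs": {
  "rows": [0,0,-0.01,0,0,0,0,0,-0.03,0,0,0,0,0,-0.06,0,0,0,0,0,-0.09,0,0,0,0,-0.005,-0.12,0,0,0,0,-0.02,-0.145,0,0,0,0,-0.05,-0.15,0,0,0,0,-0.085,-0.15,0,0,0]
}}

```text
clock: 31.43
eef_pos: [0.6196, 0.2053, 0.2628]
ee_rot: [3.139, 0.006, 2.968]
ft_force: [-0.3, -0.3, 0.2]
width: -0.0001
grip_force: 0.0
```

Call:
{"fn": "apply_moves", "kwargs": {
  "rows": [0,-0.03,0,0,0,0,0,-0.06,0,0,0,0,0,-0.09,0,0,0,0,0,-0.12,0,0,0,0,0,-0.15,0,0,0,0,0,-0.18,0,0,0,0,0,-0.2,0,0,0,0,0,-0.21,0,0,0,0]
}}

```text
clock: 32.1
eef_pos: [0.5812, -0.0048, 0.2592]
ee_rot: [-3.141, 0.0, 2.963]
ft_force: [-0.1, 0.6, -0.9]
width: -0.0001
grip_force: 0.0
```

```bash
python3 - <<'E'
from h import *
o=r.get_obs(); print(o["eef_pos"])
w=st2w(0,-.050); print(go([*w,.128],np.pi+S[2]))
for n in("scene","top"):
    p=snap(n)
    for t in("jaw_handle","release"): 
        for b in finder.boxes_of(p,t)[:2]: print(n,t,np.round(b["box"],1),round(b["p"],2))
    print(proj(p,[[*st2w(0,-.023),.084],[*st2w(0,-.023),.036]]))
    cv2.imwrite(f"pics/h_{n}.png",p["frame"][:,:,::-1])
a=cv2.imread("pics/h_scene.png")[170:320,300:520]; cv2.imwrite("pics/hc.png",cv2.resize(a,(800,545),interpolation=cv2.INTER_CUBIC))
E
```

```text
[ 0.58124125 -0.00475613  0.25919228]
(array([  0.4,  -2.6, 131.2]), array([-0.   ,  0.   , -0.005]))
scene jaw_handle [388.4 275.9 105.   77.1] 0.74
scene release [485.8 239.   24.2  13.4] 0.65
scene release [340.4 282.   52.5  87.2] 0.3
[[370.94838205 257.81574965]
 [368.42816018 268.06428274]]
top jaw_handle [299.1 202.    9.3   8.8] 0.49
top release [182.1 187.3  13.5  13.7] 0.6
[[297.2059404  201.63534321]
 [298.26964237 206.92100886]]
```

View pics/hc.png

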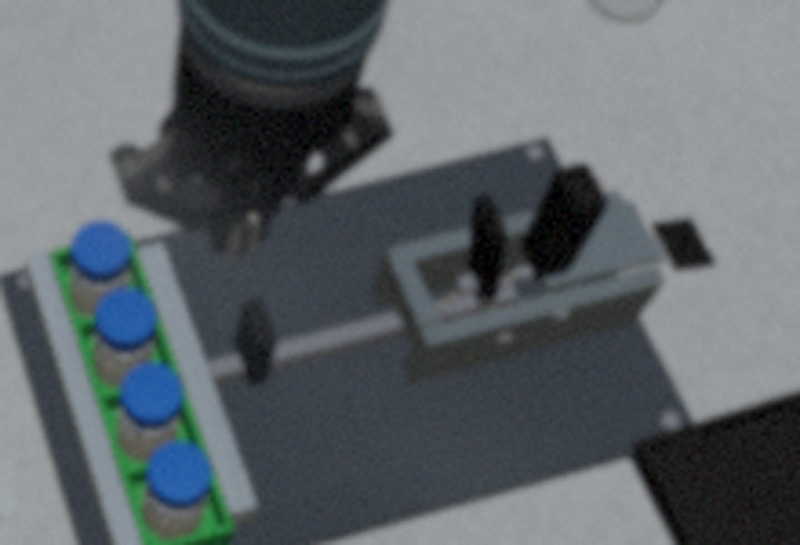

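Call:
{"fn": "apply_moves", "kwargs": {
  "rows": [0,-0.001,0.015,0,0,0,0,-0.002,0.035,0,0,0,0,-0.002,0.055,0,0,0,0,-0.002,0.075,0,0,0,0,-0.002,0.095,0,0,0,0,-0.002,0.112,0,0,0,0,-0.002,0.125,0,0,0,0,-0.002,0.131,0,0,0]
}}

```text
clock: 33.07
eef_pos: [0.5804, -0.0031, 0.126]
ee_rot: [3.141, -0.003, 2.966]
ft_force: [-1.1, 0.3, -0.4]
width: 0.0002
grip_force: 0.0
```

Call:
{"fn": "apply_moves", "kwargs": {
  "rows": [0,0.004,0,0,0,0,0,0.009,0,0,0,0,0,0.014,0,0,0,0,0,0.019,0,0,0,0,0,0.024,0,0,0,0,0,0.029,0,0,0,0,0,0.034,0,0,0,0,0,0.039,0,0,0,0]
}}

```text
clock: 33.73
eef_pos: [0.5888, 0.0344, 0.1289]
ee_rot: [3.142, 0.001, 2.965]
ft_force: [-0.2, -1.5, 1.7]
width: -0.0001
grip_force: 1.1
```

```bash
python3 st.py q1; python3 - <<'E'
from h import *
for n in("scene","top"):
    print(n,[(np.round(b["box"],1),round(b["p"],2)) for b in finder.boxes_of(snap(n),"jaw_handle")[:2]])
print(go([*st2w(0,.02),.128],np.pi+S[2]))
E
```

```text
scene [[-68.1, -91.9], [-24.2, -90.8], [22.4, -90.6], [69.1, -90.6]]
top [[68.3, -88.3], [21.6, -88.3], [-25.1, -88.1], [-70.1, -89.0]]
scene [(array([399.9, 273.2,  96.5,  76.8]), 0.95)]
top []
(array([ 0.5, 27.9,  0.1]), array([ 0.   , -0.   , -0.003]))
```

Call:
{"fn": "apply_moves", "kwargs": {
  "rows": [0,0.004,0,0,0,0,0,0.008,0,0,0,0,0,0.012,0,0,0,0,0,0.016,0,0,0,0,0,0.02,0,0,0,0,0,0.023,0,0,0,0,0,0.026,0,0,0,0,0,0.028,0,0,0,0]
}}

```text
clock: 34.7
eef_pos: [0.5931, 0.062, 0.1281]
ee_rot: [-3.142, -0.0, 2.965]
ft_force: [-0.1, -1.5, -0.6]
width: 0.0002
grip_force: 1.0
```

Call:
{"fn": "apply_moves", "kwargs": {
  "rows": [0,0.001,0,0,0,0,0,0.002,0,0,0,0,0,0.003,0,0,0,0,0,0.004,0,0,0,0,0,0.004,0,0,0,0,0,0.004,0,0,0,0,0,0.004,0,0,0,0,0,0.004,0,0,0,0]
}}

```text
clock: 35.37
eef_pos: [0.5939, 0.0656, 0.1283]
ee_rot: [3.141, 0.0, 2.965]
ft_force: [-1.1, -0.5, -0.4]
width: -0.0001
grip_force: 0.3
```

```bash
python3 - <<'E'
from h import *
d=r.get_obs()["eef_pos"][:2]-S[:2]; print(d@[-np.sin(S[2]),np.cos(S[2])])
E
```

```text
0.02410965436663432
```

Call:
{"fn": "apply_moves", "kwargs": {
  "rows": [0,0.001,0,0,0,0,0,0.002,0,0,0,0,0,0.003,0,0,0,0,0,0.004,0,0,0,0,0,0.005,0,0,0,0,0,0.006,0,0,0,0,0,0.006,0,0,0,0,0,0.006,0,0,0,0]
}}

```text
clock: 36.03
eef_pos: [0.5942, 0.067, 0.1283]
ee_rot: [-3.134, -0.002, 2.965]
ft_force: [-7.4, -21.7, 4.5]
width: -0.0001
grip_force: 11.2
```

Call:
{"fn": "apply_moves", "kwargs": {
  "rows": [0,0.001,0,0,0,0,0,0.002,0,0,0,0,0,0.003,0,0,0,0,0,0.004,0,0,0,0,0,0.004,0,0,0,0,0,0.004,0,0,0,0,0,0.004,0,0,0,0,0,0.004,0,0,0,0]
}}

```text
clock: 36.7
eef_pos: [0.5944, 0.0676, 0.1283]
ee_rot: [-3.129, -0.003, 2.964]
ft_force: [-11.3, -36.0, 6.5]
width: -0.0
grip_force: 18.8
```

```bash
python3 - <<'E'
from h import *
d=r.get_obs()["eef_pos"][:2]-S[:2]; print(d@[-np.sin(S[2]),np.cos(S[2])])
E
```

```text
0.02616980127151985
```

Call:
{"fn": "apply_moves", "kwargs": {
  "rows": [0,-0.008,0,0,0,0,0,-0.016,0,0,0,0,0,-0.02,-0.02,0,0,0,0,-0.02,-0.05,0,0,0,0,-0.02,-0.085,0,0,0.05,0,-0.02,-0.115,0,0,0.12,0,-0.02,-0.135,0,0,0.2,0,-0.02,-0.14,0,0,0.3]
}}

```text
clock: 37.37
eef_pos: [0.5942, 0.0561, 0.2736]
ee_rot: [3.138, 0.008, 2.662]
ft_force: [0.7, -0.3, 0.6]
width: -0.0004
grip_force: 0.0
```

```bash
python3 st.py q2; python3 sp.py; python3 - <<'E'
from h import *
print(go([.5285,-.2442,.25],1.691))
E
```

```text
scene [[-68.1, -92.0], [-24.1, -90.8], [22.4, -90.7], [69.1, -90.6]]
top [[68.3, -88.3], [21.6, -88.3], [-25.2, -88.2], [-70.1, -88.9]]
[[ 0.4443 -0.3284]
 [ 0.5307 -0.2472]
 [ 0.5195 -0.313 ]]
[[ 0.5285 -0.2443]
 [ 0.5179 -0.3099]
 [ 0.4423 -0.3256]]
[0.5918 0.0561 0.2677] [-0.1052  0.257   1.5915  0.0004  1.2937 -1.2029]
(array([ -80.6, -296.1,   17.6]), array([-0.   , -0.001,  0.977]))
```

Call:
{"fn": "apply_moves", "kwargs": {
  "rows": [-0.01,-0.035,0,0,0,0.12,-0.02,-0.073,0,0,0,0.24,-0.03,-0.111,0,0,0,0.36,-0.04,-0.149,0,0,0,0.48,-0.051,-0.187,0,0,0,0.6,-0.061,-0.225,0.005,0,0,0.72,-0.071,-0.263,0.01,0,0,0.84,-0.08,-0.294,0.015,0,0,0.96],
  "fingers": -0.3
}}

```text
clock: 38.23
eef_pos: [0.5268, -0.2443, 0.2514]
ee_rot: [-3.14, -0.001, 1.701]
ft_force: [1.3, -0.5, -0.1]
width: 0.0555
grip_force: 0.0
```

```bash
python3 - <<'E'
from h import *
print(r.get_obs()["eef_pos"],go([.529,-.2442,.11],1.691))
E
```

```text
[ 0.52678194 -0.24427219  0.25141768] (array([ -0.4,   2.4, 141.4]), array([-0.002, -0.001,  0.01 ]))
```

Call:
{"fn": "apply_moves", "kwargs": {
  "rows": [0,0.002,0.015,0,0,0.01,0,0.002,0.04,0,0,0.01,0,0.002,0.07,0,0,0.01,0,0.002,0.095,0,0,0.01,0,0.002,0.115,0,0,0.01,0,0.002,0.13,0,0,0.01,0,0.002,0.14,0,0,0.01,0,0.002,0.145,0,0,0.01]
}}

```text
clock: 38.9
eef_pos: [0.5289, -0.2409, 0.1053]
ee_rot: [-3.138, -0.003, 1.696]
ft_force: [-1.3, -1.1, -0.1]
width: 0.0552
grip_force: 0.0
```

Call:
{"fn": "apply_moves", "kwargs": {
  "rows": [0,0,0,0,0,0,0,0,0,0,0,0,0,0,0,0,0,0,0,0,0,0,0,0,0,0,0,0,0,0,0,0,0,0,0,0,0,0,0,0,0,0,0,0,0,0,0,0],
  "fingers": 1
}}

```text
clock: 39.57
eef_pos: [0.5303, -0.242, 0.1085]
ee_rot: [3.141, 0.0, 1.695]
ft_force: [-0.5, 0.3, -0.3]
width: 0.0333
grip_force: 27.7
```

Call:
{"fn": "apply_moves", "kwargs": {
  "rows": [0,0,-0.015,0,0,0,0,0,-0.035,0,0,0,0,0,-0.06,0,0,0,0.004,0.012,-0.08,0,0,0,0.012,0.035,-0.09,0,0,0,0.02,0.06,-0.09,0,0,0,0.026,0.08,-0.09,0,0,0,0.0285,0.087,-0.09,0,0,0]
}}

```text
clock: 40.23
eef_pos: [0.6152, -0.2018, 0.1989]
ee_rot: [3.14, 0.001, 1.696]
ft_force: [-1.5, -0.3, -1.1]
width: 0.0331
grip_force: 27.7
```

```bash
cat > slot.py <<'E'
from h import *
import sys
o=r.get_obs(); s=float(sys.argv[1]); z=float(sys.argv[2])
w=np.array([.620,-.277])+s*np.array([-.12,.993])
print(o["eef_pos"],o["width"],o["grip_force"],"slot",w,go([*w,z],1.691))
E
python3 slot.py .072 .11
```

```text
[ 0.61516592 -0.2018221   0.19888605] 0.033069683751421754 27.735896408557892 slot [ 0.61136  -0.205504] (array([-3.1, -4.4, 88.9]), array([0.002, 0.001, 0.005]))
```

Call:
{"fn": "apply_moves", "kwargs": {
  "rows": [-0.001,-0.004,0.01,0,0,0,-0.001,-0.004,0.025,0,0,0,-0.001,-0.004,0.042,0,0,0,-0.001,-0.004,0.058,0,0,0,-0.001,-0.004,0.07,0,0,0,-0.001,-0.004,0.078,0,0,0,-0.001,-0.004,0.083,0,0,0,-0.001,-0.004,0.085,0,0,0]
}}

```text
clock: 40.9
eef_pos: [0.6084, -0.2046, 0.1122]
ee_rot: [-3.14, -0.001, 1.694]
ft_force: [0.4, -0.6, 0.1]
width: 0.0329
grip_force: 27.7
```

```bash
python3 slot.py .072 .113; python3 - <<'E'
from h import *
print(r.get_obs()["ft_force"])
p=snap("scene"); print(caps(p,.066)[:,:2])
E
```

```text
[ 0.60842296 -0.20463589  0.11221693] 0.03291001096694455 27.735954523086548 slot [ 0.61136  -0.205504] (array([-1.2,  2.8, -0.8]), array([-0.001, -0.001,  0.003]))
[ 0.37590532 -0.62675421  0.1173703 ]
[[ 0.43894207  0.67176547]
 [ 0.44454084  0.59970435]
 [ 0.50096244 -0.03409385]
 [ 0.54499785 -0.04044524]
 [ 0.44679013 -0.3286922 ]
 [ 0.59133186 -0.04847936]
 [ 0.63817172 -0.05661042]
 [ 0.52172698 -0.31247079]
 [ 0.49109669 -0.47791165]
 [ 0.77365944 -0.13271677]
 [ 0.81595773 -0.18061674]
 [ 0.85843416 -0.1326163 ]]
```

Call:
{"fn": "apply_moves", "kwargs": {
  "rows": [0,0,0.001,0,0,0,0,0,0.002,0,0,0,0,0,0.002,0,0,0,0,0,0.002,0,0,0,0,0,0.002,0,0,0,0,0,0.002,0,0,0,0,0,0.002,0,0,0,0,0,0.002,0,0,0]
}}

```text
clock: 41.62
eef_pos: [0.6097, -0.2048, 0.1121]
ee_rot: [3.14, 0.001, 1.695]
ft_force: [0.6, 0.1, 5.6]
width: 0.0333
grip_force: 28.2
```

Call:
{"fn": "apply_moves", "kwargs": {
  "rows": [0,0,0,0,0,0,0,0,0,0,0,0,0,0,0,0,0,0,0,0,0,0,0,0,0,0,0,0,0,0,0,0,0,0,0,0,0,0,0,0,0,0,0,0,0,0,0,0],
  "fingers": -0.3
}}

```text
clock: 42.28
eef_pos: [0.6091, -0.2044, 0.1112]
ee_rot: [-3.142, -0.0, 1.695]
ft_force: [-0.8, 0.5, -0.2]
width: 0.0558
grip_force: 0.0
```

Call:
{"fn": "apply_moves", "kwargs": {
  "rows": [0,0,-0.02,0,0,0,0,0,-0.055,0,0,0,0,0,-0.09,0,0,0,-0.01,-0.01,-0.1,0,0,0,-0.03,-0.033,-0.1,0,0,0,-0.055,-0.06,-0.1,0,0,0,-0.08,-0.088,-0.1,0,0,0,-0.092,-0.104,-0.1,0,0,0]
}}

```text
clock: 42.95
eef_pos: [0.5151, -0.3113, 0.2114]
ee_rot: [-3.141, 0.001, 1.693]
ft_force: [0.5, -0.6, -0.9]
width: 0.0553
grip_force: 0.0
```

```bash
python3 - <<'E'
from h import *
np.set_printoptions(precision=4,suppress=True)
for n in("scene","top"):
    q=caps(snap(n)); print(q[(q[:,1]<-.15)&(q[:,1]>-.45)&(q[:,0]<.75)][:,:3])
print(r.get_obs()["eef_pos"],go([.5182,-.310,.106],1.691))
E
```

```text
[[  0.4453  -0.3534  61.    ]
 [  0.5228  -0.3123 157.    ]
 [  0.6082  -0.2099 225.    ]]
[[  0.6096  -0.208  168.    ]]
[ 0.5151 -0.3113  0.2112] (array([  1. ,   3.3, 105.2]), array([-0.001,  0.001, -0.   ]))
```

Jar D stands in the tray at (0.609, -0.208). Next is jar E.

Call:
{"fn": "apply_moves", "kwargs": {
  "rows": [0.001,0.003,0.01,0,0,0,0.001,0.003,0.03,0,0,0,0.001,0.003,0.05,0,0,0,0.001,0.003,0.07,0,0,0,0.001,0.003,0.087,0,0,0,0.001,0.003,0.099,0,0,0,0.001,0.003,0.105,0,0,0,0.001,0.003,0.105,0,0,0]
}}

```text
clock: 43.72
eef_pos: [0.52, -0.3058, 0.1043]
ee_rot: [-3.14, -0.002, 1.696]
ft_force: [-0.3, 0.3, 0.5]
width: 0.0556
grip_force: 0.0
```

Call:
{"fn": "apply_moves", "kwargs": {
  "rows": [0,0,0,0,0,0,0,0,0,0,0,0,0,0,0,0,0,0,0,0,0,0,0,0,0,0,0,0,0,0,0,0,0,0,0,0,0,0,0,0,0,0,0,0,0,0,0,0],
  "fingers": 1
}}

```text
clock: 44.38
eef_pos: [0.5207, -0.3077, 0.1071]
ee_rot: [3.14, 0.001, 1.695]
ft_force: [0.3, 0.0, 5.9]
width: 0.0336
grip_force: 25.5
```

Call:
{"fn": "apply_moves", "kwargs": {
  "rows": [0,0,-0.015,0,0,0,0,0,-0.035,0,0,0,0,0,-0.06,0,0,0,0.006,0.015,-0.08,0,0,0,0.018,0.042,-0.09,0,0,0,0.03,0.07,-0.09,0,0,0,0.04,0.095,-0.09,0,0,0,0.0445,0.105,-0.09,0,0,0]
}}

```text
clock: 45.05
eef_pos: [0.621, -0.2482, 0.1962]
ee_rot: [3.14, -0.0, 1.697]
ft_force: [0.3, 0.2, 0.1]
width: 0.0335
grip_force: 25.6
```

```bash
python3 slot.py .024 .112
```

```text
[ 0.62101297 -0.24817248  0.19621357] 0.03351361374577474 25.6024432182312 slot [ 0.61712  -0.253168] (array([-4.5, -4.6, 84.2]), array([ 0.001, -0.   ,  0.006]))
```

Call:
{"fn": "apply_moves", "kwargs": {
  "rows": [-0.003,-0.0045,0.01,0,0,0,-0.003,-0.0045,0.025,0,0,0,-0.003,-0.0045,0.042,0,0,0,-0.003,-0.0045,0.058,0,0,0,-0.003,-0.0045,0.07,0,0,0,-0.003,-0.0045,0.078,0,0,0,-0.003,-0.0045,0.083,0,0,0,-0.003,-0.0045,0.085,0,0,0]
}}

```text
clock: 45.72
eef_pos: [0.6138, -0.2541, 0.1109]
ee_rot: [-3.139, -0.001, 1.695]
ft_force: [-5.2, -0.0, 7.9]
width: 0.0334
grip_force: 24.2
```

Call:
{"fn": "apply_moves", "kwargs": {
  "rows": [0,0,0,0,0,0,0,0,0,0,0,0,0,0,0.001,0,0,0,0,0,0.001,0,0,0,0,0,0.001,0,0,0,0,0,0.001,0,0,0,0,0,0.001,0,0,0,0,0,0.001,0,0,0]
}}

```text
clock: 46.38
eef_pos: [0.6152, -0.2539, 0.1109]
ee_rot: [3.141, 0.001, 1.695]
ft_force: [-0.5, 0.1, 5.1]
width: 0.0338
grip_force: 24.8
```

Call:
{"fn": "apply_moves", "kwargs": {
  "rows": [0,0,0,0,0,0,0,0,0,0,0,0,0,0,0,0,0,0,0,0,0,0,0,0,0,0,0,0,0,0,0,0,0,0,0,0,0,0,0,0,0,0,0,0,0,0,0,0],
  "fingers": -0.3
}}

```text
clock: 47.05
eef_pos: [0.6148, -0.2536, 0.1102]
ee_rot: [-3.142, -0.0, 1.695]
ft_force: [0.2, -0.4, 0.1]
width: 0.0556
grip_force: 0.0
```

Call:
{"fn": "apply_moves", "kwargs": {
  "rows": [0,0,-0.02,0,0,0,0,0,-0.055,0,0,0,0,0,-0.09,0,0,0,0.004,-0.01,-0.1,0,0,0,0.014,-0.033,-0.1,0,0,0,0.028,-0.063,-0.1,0,0,0,0.035,-0.09,-0.1,0,0,0,0.04,-0.11,-0.1,0,0,0]
}}

```text
clock: 47.72
eef_pos: [0.4987, -0.2265, 0.21]
ee_rot: [-3.141, -0.001, 1.695]
ft_force: [0.3, -1.1, 0.9]
width: 0.0557
grip_force: 0.0
```

```bash
python3 - <<'E'
from h import *
np.set_printoptions(precision=4,suppress=True)
for n in("scene","top"):
    p=snap(n); q=caps(p); print(n,q[(q[:,1]<-.15)&(q[:,1]>-.45)&(q[:,0]<.75)][:,:3])
    m=cv2.inRange(cv2.cvtColor(p["frame"],cv2.COLOR_RGB2HSV),(100,150,60),(125,255,255)); m=cv2.erode(m,np.ones((7,7)))
    k,_,s,c=cv2.connectedComponentsWithStats(m); w=onz(p,c[1:],.061); print(w[(w[:,0]<.5)&(w[:,1]<-.2)&(w[:,1]>-.45)])
print(r.get_obs()["eef_pos"])
E
```

```text
scene [[  0.4442  -0.3286 403.    ]
 [  0.6085  -0.2099 231.    ]
 [  0.6132  -0.2594 238.    ]]
[[ 0.4469 -0.3116]
 [ 0.4417 -0.3456]]
top [[  0.6105  -0.2075 157.    ]]
[]
[ 0.4982 -0.2267  0.2099]
```

```bash
python3 -c "
from h import *
print(go([.445,-.3075,.105],1.691))"
```

```text
(array([-73.8, -62.5, 104.9]), array([-0.002, -0.001,  0.003]))
```

Call:
{"fn": "apply_moves", "kwargs": {
  "rows": [-0.015,-0.013,0,0,0,0.003,-0.037,-0.032,0,0,0,0.003,-0.06,-0.051,0,0,0,0.003,-0.0735,-0.062,0.005,0,0,0.003,-0.0735,-0.062,0.02,0,0,0.003,-0.0735,-0.062,0.04,0,0,0.003,-0.0735,-0.062,0.055,0,0,0.003,-0.0735,-0.062,0.06,0,0,0.003]
}}

```text
clock: 48.48
eef_pos: [0.4478, -0.3078, 0.148]
ee_rot: [-3.14, -0.002, 1.691]
ft_force: [-0.4, -0.5, -0.7]
width: 0.0552
grip_force: 0.0
```

```bash
python3 -c "
from h import *
print(r.get_obs()['eef_pos'],go([.445,-.3075,.105],1.691))"
```

```text
[ 0.44784393 -0.30783736  0.14800197] (array([ 0.6, -2.7, 43. ]), array([-0.002, -0.002,  0.   ]))
```

Call:
{"fn": "apply_moves", "kwargs": {
  "rows": [0,-0.0025,0.008,0,0,0,0,-0.0025,0.016,0,0,0,0,-0.0025,0.024,0,0,0,0,-0.0025,0.032,0,0,0,0,-0.0025,0.038,0,0,0,0,-0.0025,0.042,0,0,0,0,-0.0025,0.042,0,0,0,0,-0.0025,0.042,0,0,0]
}}

```text
clock: 49.15
eef_pos: [0.4458, -0.3084, 0.1081]
ee_rot: [-3.141, -0.0, 1.692]
ft_force: [-0.0, 0.4, -0.2]
width: 0.0555
grip_force: 0.0
```

Call:
{"fn": "apply_moves", "kwargs": {
  "rows": [0,0,0,0,0,0,0,0,0,0,0,0,0,0,0,0,0,0,0,0,0,0,0,0,0,0,0,0,0,0,0,0,0,0,0,0,0,0,0,0,0,0,0,0,0,0,0,0],
  "fingers": 1
}}

```text
clock: 49.82
eef_pos: [0.446, -0.3088, 0.1087]
ee_rot: [3.141, 0.001, 1.692]
ft_force: [-1.0, 1.3, 4.6]
width: 0.0331
grip_force: 26.5
```

Call:
{"fn": "apply_moves", "kwargs": {
  "rows": [0,0,-0.01,0,0,0,0,0,-0.03,0,0,0,0,0,-0.055,0,0,0,0,0,-0.08,0,0,0,-0.001,0.015,-0.09,0,0,0,-0.004,0.045,-0.09,0,0,0,-0.006,0.075,-0.09,0,0,0,-0.008,0.1,-0.09,0,0,0]
}}

```text
clock: 50.48
eef_pos: [0.5474, -0.3042, 0.1991]
ee_rot: [3.141, 0.001, 1.691]
ft_force: [-0.1, 0.5, 0.3]
width: 0.033
grip_force: 26.1
```

```bash
python3 slot.py -.024 .112
```

```text
[ 0.54743847 -0.30416789  0.19909417] 0.033040580465705974 26.13116294145584 slot [ 0.62288  -0.300832] (array([-5.7, 75.2, 87.2]), array([0.001, 0.001, 0.   ]))
```

Call:
{"fn": "apply_moves", "kwargs": {
  "rows": [-0.002,0.025,0,0,0,0,-0.004,0.05,0,0,0,0,-0.0055,0.07,0,0,0,0,-0.0055,0.074,0.005,0,0,0,-0.0055,0.074,0.02,0,0,0,-0.0055,0.074,0.04,0,0,0,-0.0055,0.074,0.055,0,0,0,-0.0055,0.074,0.065,0,0,0]
}}

```text
clock: 51.15
eef_pos: [0.6177, -0.3, 0.1295]
ee_rot: [-3.137, -0.004, 1.691]
ft_force: [-0.9, 0.4, -0.9]
width: 0.0331
grip_force: 26.1
```

```bash
python3 slot.py -.024 .112
```

```text
[ 0.61766864 -0.3000155   0.12951898] 0.03311710842449505 26.13117903470993 slot [ 0.62288  -0.300832] (array([-1.5,  5.1, 17.5]), array([-0.004, -0.004,  0.   ]))
```

Call:
{"fn": "apply_moves", "kwargs": {
  "rows": [0,0.002,0.003,0,0,0,0,0.002,0.007,0,0,0,0,0.002,0.011,0,0,0,0,0.002,0.014,0,0,0,0,0.002,0.016,0,0,0,0,0.002,0.0175,0,0,0,0,0.002,0.0185,0,0,0,0,0.002,0.0185,0,0,0]
}}

```text
clock: 51.82
eef_pos: [0.6222, -0.3006, 0.1148]
ee_rot: [3.141, 0.0, 1.692]
ft_force: [-0.8, -0.2, -0.6]
width: 0.0334
grip_force: 26.1
```

Call:
{"fn": "apply_moves", "kwargs": {
  "rows": [0,0,0,0,0,0,0,0,0,0,0,0,0,0,0,0,0,0,0,0,0,0,0,0,0,0,0,0,0,0,0,0,0,0,0,0,0,0,0,0,0,0,0,0,0,0,0,0],
  "fingers": -0.3
}}

```text
clock: 52.48
eef_pos: [0.6221, -0.3006, 0.1147]
ee_rot: [3.142, -0.0, 1.692]
ft_force: [-0.5, 0.4, 0.4]
width: 0.0553
grip_force: 0.0
```

Call:
{"fn": "apply_moves", "kwargs": {
  "rows": [0,0,-0.02,0,0,0,0,0,-0.055,0,0,0,0,0,-0.09,0,0,0,-0.001,-0.015,-0.1,0,0,0,-0.004,-0.045,-0.1,0,0,0,-0.006,-0.075,-0.1,0,0,0,-0.009,-0.105,-0.1,0,0,0,-0.012,-0.13,-0.1,0,0,0]
}}

```text
clock: 53.15
eef_pos: [0.4928, -0.3282, 0.2148]
ee_rot: [-3.141, 0.0, 1.692]
ft_force: [-0.8, -0.2, -0.4]
width: 0.0556
grip_force: 0.0
```

```bash
python3 - <<'E'
from h import *
np.set_printoptions(precision=4,suppress=True)
for n in("scene","top"):
    p=snap(n); q=caps(p); print(n,q[(q[:,1]<-.15)&(q[:,1]>-.45)&(q[:,0]<.75)][:,:3])
print(r.get_obs()["eef_pos"],go([.440,-.3426,.165],1.691))
E
```

```text
scene [[  0.6083  -0.2098 230.    ]
 [  0.6134  -0.2595 239.    ]
 [  0.6208  -0.303  248.    ]]
top [[  0.6223  -0.3009 169.    ]
 [  0.615   -0.2577 170.    ]
 [  0.6096  -0.208  168.    ]]
[ 0.4916 -0.3289  0.2146] (array([ -7.5, -52.8,  49.7]), array([-0.002, -0.001, -0.002]))
```

Call:
{"fn": "apply_moves", "kwargs": {
  "rows": [0.02,0.005,0,0,0,0,0.05,0.01,0,0,0,0,0.075,0.01,0,0,0,0,0.09,0.01,0,0,0,0,0.1,0.01,0,0,0,0,0.1,0.01,0,0,0,0,0.1,0.01,0,0,0,0,0.1,0.01,0,0,0,0]
}}

```text
clock: 53.92
eef_pos: [0.4928, -0.2288, 0.215]
ee_rot: [3.141, 0.001, 1.692]
ft_force: [0.4, -0.8, 0.5]
width: 0.0558
grip_force: 0.0
```

```bash
python3 - <<'E'
from h import *
np.set_printoptions(precision=4,suppress=True)
for n in("scene","top"):
    p=snap(n); q=caps(p); print(n,q[(q[:,1]<-.15)&(q[:,1]>-.45)&(q[:,0]<.75)][:,:3])
print(r.get_obs()["eef_pos"],go([.440,-.3426,.165],1.691))
E
```

```text
scene [[  0.4416  -0.3456 199.    ]
 [  0.6083  -0.2098 230.    ]
 [  0.6134  -0.2595 238.    ]
 [  0.6208  -0.3032 247.    ]]
top [[  0.6097  -0.2083 170.    ]]
[ 0.4926 -0.2289  0.2148] (array([-106.6,  -65.8,   49.9]), array([ 0.   ,  0.001, -0.   ]))
```

C hasn't moved: the scene camera gives (0.4416, -0.3456), which is about (0.440, -0.3426) after bias.

Call:
{"fn": "apply_moves", "kwargs": {
  "rows": [-0.02,-0.012,0,0,0,0,-0.05,-0.03,0,0,0,0,-0.08,-0.049,0,0,0,0,-0.1,-0.061,0.01,0,0,0,-0.1065,-0.065,0.025,0,0,0,-0.1065,-0.065,0.04,0,0,0,-0.1065,-0.065,0.05,0,0,0,-0.1065,-0.065,0.05,0,0,0]
}}

```text
clock: 54.68
eef_pos: [0.4394, -0.3409, 0.1621]
ee_rot: [-3.139, -0.004, 1.691]
ft_force: [-0.5, 0.5, -0.5]
width: 0.0555
grip_force: 0.0
```

```bash
python3 -c "
from h import *
print(r.get_obs()['eef_pos'],go([.440,-.342,.107],1.691))"
```

```text
[ 0.43939157 -0.3408884   0.1621125 ] (array([-1.4,  0.6, 55.1]), array([-0.003, -0.004, -0.   ]))
```

Call:
{"fn": "apply_moves", "kwargs": {
  "rows": [-0.001,0,0.01,0,0,0,-0.001,0,0.022,0,0,0,-0.001,0,0.034,0,0,0,-0.001,0,0.044,0,0,0,-0.001,0,0.051,0,0,0,-0.001,0,0.056,0,0,0,-0.001,0,0.057,0,0,0,-0.001,0,0.057,0,0,0]
}}

```text
clock: 55.35
eef_pos: [0.4408, -0.3422, 0.1073]
ee_rot: [-3.141, -0.001, 1.692]
ft_force: [0.8, -0.1, 0.2]
width: 0.0554
grip_force: 0.0
```

Call:
{"fn": "apply_moves", "kwargs": {
  "rows": [0,0,0,0,0,0,0,0,0,0,0,0,0,0,0,0,0,0,0,0,0,0,0,0,0,0,0,0,0,0,0,0,0,0,0,0,0,0,0,0,0,0,0,0,0,0,0,0],
  "fingers": 1
}}

```text
clock: 56.02
eef_pos: [0.4411, -0.3427, 0.1083]
ee_rot: [3.141, 0.001, 1.692]
ft_force: [-0.2, 0.1, 5.4]
width: 0.0332
grip_force: 27.2
```

Call:
{"fn": "apply_moves", "kwargs": {
  "rows": [0,0,-0.01,0,0,0,0,0,-0.03,0,0,0,0,0,-0.055,0,0,0,0,0,-0.08,0,0,0,-0.003,0.015,-0.09,0,0,0,-0.008,0.045,-0.09,0,0,0,-0.013,0.075,-0.09,0,0,0,-0.017,0.11,-0.09,0,0,0]
}}

```text
clock: 56.68
eef_pos: [0.5525, -0.3461, 0.1984]
ee_rot: [-3.141, 0.0, 1.691]
ft_force: [-0.1, -0.9, -0.2]
width: 0.0334
grip_force: 26.8
```

```bash
python3 slot.py -.072 .115
```

```text
[ 0.552465   -0.3461092   0.19838591] 0.033368200220567905 26.824119687080383 slot [ 0.62864  -0.348496] (array([-11.5,  75.4,  83.4]), array([-0.,  0., -0.]))
```

Call:
{"fn": "apply_moves", "kwargs": {
  "rows": [-0.004,0.025,0,0,0,0,-0.008,0.05,0,0,0,0,-0.011,0.07,0,0,0,0,-0.011,0.0755,0.005,0,0,0,-0.011,0.0755,0.02,0,0,0,-0.011,0.0755,0.04,0,0,0,-0.011,0.0755,0.055,0,0,0,-0.011,0.0755,0.062,0,0,0]
}}

```text
clock: 57.35
eef_pos: [0.6255, -0.3465, 0.1312]
ee_rot: [-3.137, -0.005, 1.691]
ft_force: [-0.8, 0.0, -1.4]
width: 0.0333
grip_force: 26.8
```

```bash
python3 slot.py -.072 .112
```

```text
[ 0.62547629 -0.34653385  0.13117206] 0.03332698902898214 26.839088201522827 slot [ 0.62864  -0.348496] (array([-2.4,  3. , 19.1]), array([-0.005, -0.005,  0.   ]))
```

Call:
{"fn": "apply_moves", "kwargs": {
  "rows": [0,0,0.003,0,0,0,0,0,0.007,0,0,0,0,0,0.011,0,0,0,0,0,0.015,0,0,0,0,0,0.0175,0,0,0,0,0,0.019,0,0,0,0,0,0.0205,0,0,0,0,0,0.0205,0,0,0]
}}

```text
clock: 58.02
eef_pos: [0.6283, -0.3477, 0.1151]
ee_rot: [-3.142, -0.0, 1.692]
ft_force: [1.2, 0.1, -1.5]
width: 0.0332
grip_force: 26.8
```

Call:
{"fn": "apply_moves", "kwargs": {
  "rows": [0,0,0,0,0,0,0,0,0,0,0,0,0,0,0,0,0,0,0,0,0,0,0,0,0,0,0,0,0,0,0,0,0,0,0,0,0,0,0,0,0,0,0,0,0,0,0,0],
  "fingers": -0.3
}}

```text
clock: 58.68
eef_pos: [0.6283, -0.3477, 0.1152]
ee_rot: [-3.142, 0.0, 1.692]
ft_force: [-1.6, -0.5, 0.1]
width: 0.0552
grip_force: 0.0
```

Call:
{"fn": "apply_moves", "kwargs": {
  "rows": [0,0,-0.02,0,0,0,0,0,-0.055,0,0,0,0,0,-0.09,0,0,0,0,-0.015,-0.12,0,0,0,0,-0.045,-0.14,0,0,0,0,-0.075,-0.15,0,0,0,0,-0.11,-0.15,0,0,0,0,-0.15,-0.15,0,0,0]
}}

```text
clock: 59.35
eef_pos: [0.479, -0.3659, 0.2667]
ee_rot: [3.14, 0.003, 1.693]
ft_force: [-1.0, -1.4, 0.1]
width: 0.0558
grip_force: 0.0
```

Call:
{"fn": "apply_moves", "kwargs": {
  "rows": [0,-0.03,0,0,0,0,0,-0.06,0,0,0,0,0,-0.09,0,0,0,0,0,-0.1,0,0,0,0,0,-0.1,0,0,0,0,0,-0.1,0,0,0,0,0,-0.1,0,0,0,0,0,-0.1,0,0,0,0]
}}

```text
clock: 60.02
eef_pos: [0.3813, -0.3778, 0.2653]
ee_rot: [3.141, 0.0, 1.693]
ft_force: [-0.8, -0.5, -0.0]
width: 0.0557
grip_force: 0.0
```

```bash
python3 st.py f1; python3 - <<'E'
from h import *
np.set_printoptions(precision=4,suppress=True)
for n in("scene","top"):
    p=snap(n); q=caps(p); print(n,q[(q[:,1]<-.15)&(q[:,1]>-.45)&(q[:,0]<.75)][:,:3])
    cv2.imwrite(f"pics/end_{n}.png",p["frame"][:,:,::-1])
a=cv2.imread("pics/end_scene.png")[130:430,80:560]; cv2.imwrite("pics/endc.png",cv2.resize(a,(800,500),interpolation=cv2.INTER_CUBIC))
E
```

```text
scene [[-68.0, -92.0], [-24.1, -90.7], [22.4, -90.7], [69.2, -90.5]]
top [[68.2, -88.3], [21.5, -88.4], [-25.3, -88.1], [-70.2, -89.0]]
scene [[  0.6082  -0.2097 229.    ]
 [  0.6134  -0.2594 239.    ]
 [  0.6207  -0.3031 251.    ]
 [  0.6267  -0.3509 267.    ]]
top [[  0.6284  -0.3488 173.    ]
 [  0.6221  -0.301  172.    ]
 [  0.615   -0.2577 171.    ]
 [  0.6098  -0.208  166.    ]]
```

View pics/endc.png

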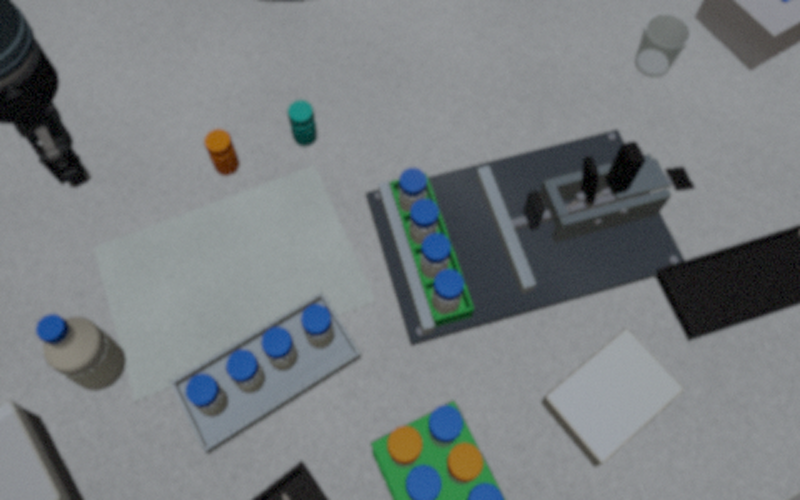

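The final picture shows four jars in the rack, four upright in the tray, the jaw home against its stop and the lever down. The bottle and beaker haven't moved.

```bash
python3 -c "
from station import r
print(r.finish_job())"
```

```text
the job is handed in; nothing more can be done
None
```

The job is handed in, at about 60 s on the robot's clock. The rack was clamped and its one empty pocket filled, the release lever is down and the jaw is back home against its stop. The four left-over spares stand upright in the tray, and the bottle and beaker were left alone. I judged the clamp tight from the rack sitting still between jaw and fence under repeated pumping at up to about 15 N, though the trigger still closed almost fully instead of stalling part-way as described.

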